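Index the inspection carousel and load a sample rod

TASK

Turn the tilted carousel by its bar handle, click by click, until its one open sleeve has clicked in at the loading place at the front (the lowest point, over the small black tab), and let go. Then take the sample rod with the thick cylindrical head from the rack and drop it, foot first, fully home into that open sleeve, leaving the carousel clicked in there. Do not bump the lens head, and leave the other two rods, the jar, the bottle, the dish, the screwdriver and the black cap where they are.

Things in the scene. Friction and masses are not known exactly. Their poses are not given: they have to be found in the camera images.
- carousel: white fixed fixture, base plate 260 x 250 mm, that carries the turret. Origin: centre of its underside on the table. Its -x axis is the front (toward the robot). The turret's axis leans 30 degrees from vertical toward the front: in this frame it points along (-0.5, 0, 0.866), through the turret's underside centre 70 mm straight above the origin.
- turret (a joint): angle (rad) of the turret, an aluminium six-lobed disc 184 mm across, 20 mm thick, with six steel sleeves (five plugged with flat black caps, one open) on a 70 mm radius. 0 = open sleeve at the loading place (front, lowest). Positive is counter-clockwise from above. It clicks in at every multiple of 1.047 (0.3 Nm). It starts one or two clicks short of 0 (negative), rarely balanced between.
- handle_grip (a point): grip point of the black bar handle at the turret's middle: on its axis, 90 mm above the disc's top face. Bar 44 mm long, 14 mm wide, 34 mm tall (top 13 mm above, underside 21 mm below this point). Axes turn with the turret: x along the bar (the open sleeve is on the -x side), y across its width, z along the turret's axis, away from the disc.
- open_sleeve (a point): centre of the floor of the open sleeve (on the disc's top face). z points out of the sleeve along its axis (30 degrees from vertical). The sleeve is a steel tube 36 mm tall, 18 mm inner and 26 mm outer diameter; its mouth is 36 mm from this point along z. x and y as for handle_grip.
- load_place (a point): fixed point on the carousel where the open sleeve's floor centre is when the sleeve is clicked in at the loading place. Axes as carousel.
- lens_head: fixed lens on a post beside the disc, above the sleeve place 60 degrees round from the loading place on the carousel's +y side; not to be bumped. Barrel 26 mm diameter, parallel to the turret's axis, 72 mm from it, 80 to 104 mm above the disc's top face; its arm runs outward to a 20 mm post 122 mm from the axis. Origin: centre of the turret's underside; z along the turret's axis.
- rack: white plastic block 70 x 190 x 40 mm, fixed, with three blind holes 17 mm in diameter, 30 mm deep (floor 10 mm above the table), in a row along its y axis at -60, 0, 60 mm. Origin: centre of its underside.
- rod: the sample rod: steel, 72 mm long, shaft 14 mm diameter for the lower 44 mm (slightly chamfered foot), then a cylindrical head 22 mm diameter and 28 mm long. Stands upright in one of the rack's holes. Origin: centre of its foot; z along the rod toward the head.
- plain_rod: bystander: steel rod 14 mm diameter, 72 mm long, without a head, in the rack. Origin: centre of its foot.
- disc_rod: bystander: steel rod 14 mm diameter, 64 mm long, with a thin disc head 30 mm diameter, in the rack. Origin: centre of its foot.
- bottle: bystander: clear bottle 60 mm diameter, 120 mm tall. Origin: centre of its underside.
- jar: bystander: amber jar 64 mm diameter, 70 mm tall. Origin: centre of its underside.
- dish: bystander: shallow glass dish 90 mm diameter, 16 mm tall. Origin: centre of its underside.
- driver: bystander: screwdriver 160 mm long lying on the table.
- cap: bystander: black lens cap 44 mm diameter, 16 mm tall. Origin: centre of its underside.
Mind the look-alikes: they are no part of the job. What is shaped like the rod but red or yellow is not meant.

How it is judged (in metres and radians):
On the way:
1. the open sleeve is clicked in at the loading place (its floor within 5 mm of load_place), the turret at rest and not touched by the robot, the sample rod still in the rack (distance between open_sleeve and load_place below 0.005 m and velocity of joint turret between -0.1 and 0.1 rad/s and contact force between each of the arm, the fingers and carousel below 0.5 N and distance of rod from where it was at the start of the episode below 0.02 m), for 0.3 s.
At the end, for the whole second after the job is handed in: The open sleeve is at the loading place (floor centre within 5 mm of load_place), the turret at rest; the sample rod stands foot down inside that sleeve, its foot within 5 mm of the sleeve's floor and 6 mm of its axis, aligned with it within 0.2 rad, at rest and released (distance between open_sleeve and load_place below 0.005 m and z of rod in the frame of open_sleeve between -0.004 and 0.005 m and x of rod in the frame of open_sleeve between -0.006 and 0.006 m and y of rod in the frame of open_sleeve between -0.006 and 0.006 m and angle between the z axis of rod and the z axis of open_sleeve, either way round below 0.2 rad and linear speed of rod below 0.02 m/s and velocity of joint turret between -0.05 and 0.05 rad/s); the robot touches nothing.
It fails at once if the lens head is bumped (over 5 N) (contact force between any of the arm, the fingers, rod and lens_head above 5 N).
It fails at once if one of the other two rods is moved more than 15 mm (distance of any of plain_rod, disc_rod from where it was at the start of the episode above 0.015 m).
It fails at once if the bottle, jar, dish, screwdriver or cap is moved more than 30 mm (distance of any of bottle, jar, dish, driver, cap from where it was at the start of the episode above 0.03 m).
It also fails if it takes over 67 s, if anything falls off the work surface, if the arm or the gripper's body presses on something with over 40 N, if the wrist force passes 120 N, or if a joint passes its speed limit or range.

ROBOT

A 6-joint arm with a two-finger parallel gripper is mounted at the origin on the work surface. World frame = base frame: x ahead of the robot, y to its left, z up, the work surface at z = 0. Lengths are in mm, angles in rad, forces in N, time in s.
With the tool pointing down it reaches from about 400 to 925 mm from the base axis. Payload 12.5 kg.
Tool frame: the origin (TCP) lies midway between the tips of the shut fingers; the grasp point (between the pads) lies 19 mm behind it; z points along the fingers, y is the line along which they close (so a half turn about z gives the same grasp; the last joint's range is limited). The gripper opens to 95 mm and grips with 3 to 60 N. Pads are 20 mm wide; open, the fingers measure 119 mm over their backs; the gripper's body (75 mm by 180 mm) begins 59 mm behind the grasp point.
Start: joints at [1.023, 0.491, 1.559, -0, 1.092, -0.106], TCP at [267.216, 565.015, 214.661] pointing down, gripper open.
Joint ranges: [-3.1, 3.1], [-0.84, 2.19], [0.05, 2.79], [-1.13, 4.28], [0.06, 2.93], [-2.69, 2.69]. Speed limits (rad/s): [2.22, 2.22, 2.79, 3.14, 3.14, 3.14].

INTERFACE

Orientations are given as [roll, pitch, yaw] about the fixed x, y, z axes, in that order (R = Rz(yaw) Ry(pitch) Rx(roll)).
In Python, from cell import env gives the robot as it stands.
- The arm moves only by the tool carry_out, never from a script. Its argument "series" is a list of rows, each a list of 4 numbers: the shift along the world's x, y, z normalised to -1 to 1, where 1 is 5 cm, then the turn about the world's z normalised to -1 to 1, where 1 is 6 degrees. In form: [[x, y, z, turn], ...]. A call has exactly 5 rows; each row shifts and turns the commanded pose from where the row before left it; what a row does not reach is not made up. A row lasts 1/10 s, in which the tool goes at most 50 mm and 8.59 degrees, less where a joint would pass 70% of its speed; a pose out of reach is approached as far as the arm can. A call with a number of a shift or a turn outside -1 to 1 is refused whole. A call with a gripper value outside its range is refused whole. "fingers" is the closure, from -1 (fully open) to 1 (shut), set as the call begins (left out, the last holds). The fingers move at their own pace and stop on an object; the grip force is fixed at half the most. Time passes only in rows, so rows that do not move let the fingers close, or fill a call up. It gives the time, the measured TCP pose, the force, the opening and the grip force at its end, in the units of the state.
- env.state(): the state, without advancing time (a new reading comes with each control period).
- env.read_camera(name): name is "side" or "top" or "wrist"; returns the picture (480x640x3 uint8, red, green, blue); there is no depth.
- env.calibration(name): a dict with "K" (3x3 intrinsics, pixels), "pose" (4x4, takes a point from camera to world coordinates). Camera axes: x right, y down, z forward; pixel columns grow to the right and rows downward; lengths in mm; the calibration is good to about 2 mm. The wrist camera is an equidistant fisheye: a pixel r from the principal point sees the ray r / f radians off the axis. A picture is of the moment at which its call begins: read the wrist's pose just before it. calibration takes no time and is no camera call; for the wrist camera it gives the pose at the moment of the call.
- env.job_done(): hands the job in; it is judged then, once.
Trained networks look in the newest picture that a camera, given by its name, has taken for a name from the list of things; names that differ only in an ending like _2 or _b are one class to them, and where a whole thing is asked for, a point or a joint stands for the part that bears it (a point fixed in the world has none). Each returns a list of dicts, best first, with "conf" (0 to 1); they miss things now and then, are a little off and sometimes report something else, mostly with a low value. They report only what shows in the picture. A call takes as long as a camera call. They do not tell look-alikes from the thing itself.
- env.look_for(camera, label): "position" ([row, column] as shares, 0 to 1, of the picture: columns of its width, rows of its height, amid what is visible of it).
The state is a dict: "t": time; "joints": joint angles; "qvel": joint speeds; "tau": joint torques, N m; "eef_pos": TCP position; "tcp_rot": TCP orientation; "ft_force": force on the tool from outside, world axes, zero at the start; "moment": the same for the moment, N m; "opening": opening from 0.0 (shut) to 1.0 (fully open); "grip_force": force on a finger pad.
Only numpy, scipy, OpenCV 4.12 (cv2) and the standard library are available. Lean on these libraries where they do the work, as an engineer would, in place of code of your own. Each camera call takes 0.05 s, during which the arm holds its last target. There are 200 camera calls.

## Working session

There is one attempt and no reset: what is moved stays moved. The work goes in short steps, Python scripts to look and compute and a tool call to move; the robot and the scene stay as the last step left them, time stands still between calls to the robot, and variables do not carry over. Pictures are saved under pics/ and viewed, at most 10 in all, crops included, and the job is handed in when it is done.

Besides the shell and the picture viewer there is one more tool, called after "Request:" as name(argument=value, ...) on one line, values as JSON. carry_out: Moves the arm, as the interface text tells. Its arguments: {"type":"object","properties":{"series":{"type":"array","items":{"type":"array","items":{"type":"number","minimum":-1,"maximum":1}}},"fingers":{"type":"number"}},"required":["series"]}

```bash
ls; mkdir -p pics; python3 - <<'E'
from cell import env
import cv2,numpy as np
for c in ["side","top","wrist"]:
    im=env.read_camera(c); cv2.imwrite(f"pics/{c}0.png",im[:,:,::-1])
    k=env.calibration(c); print(c,np.round(k["K"],1).tolist(),np.round(k["pose"],3).tolist())
    for l in ["handle_grip","open_sleeve","carousel","rack","rod","plain_rod","disc_rod","lens_head","turret"]:
        try:
            r=env.look_for(c,l); print(c,l,[(round(d["conf"],2),int(d["position"][1]*640),int(d["position"][0]*480)) for d in r][:4])
        except Exception as e: print(l,e)
print(env.state())
E
```

```text
pics
side [[463.4, 0.0, 321.3], [0.0, 463.4, 232.1], [0.0, 0.0, 1.0]] [[0.927, -0.23, 0.297, 201.937], [-0.376, -0.56, 0.738, -729.927], [-0.004, -0.796, -0.606, 761.136], [0.0, 0.0, 0.0, 1.0]]
side handle_grip [(0.94, 347, 217)]
side open_sleeve [(0.93, 346, 220)]
side carousel [(0.6, 347, 232)]
side rack [(0.84, 385, 391)]
side rod [(0.74, 369, 351), (0.74, 370, 318), (0.65, 410, 330), (0.64, 326, 368)]
side plain_rod []
side disc_rod [(0.52, 407, 399)]
side lens_head [(0.73, 308, 187)]
side turret [(0.81, 343, 215)]
top [[550.4, 0.0, 324.5], [0.0, 550.4, 239.1], [0.0, 0.0, 1.0]] [[-0.027, -0.996, 0.085, 385.619], [-1.0, 0.028, 0.005, 29.774], [-0.007, -0.085, -0.996, 1434.02], [0.0, 0.0, 0.0, 1.0]]
top handle_grip [(0.85, 285, 191)]
top open_sleeve [(0.71, 286, 194)]
top carousel [(0.89, 284, 195)]
top rack [(0.83, 454, 245)]
top rod [(0.53, 442, 277), (0.42, 436, 240), (0.41, 402, 223)]
top plain_rod [(0.51, 457, 241)]
top disc_rod []
top lens_head [(0.69, 243, 219)]
top turret [(0.56, 284, 195)]
wrist [[371.6, 0.0, 320.0], [0.0, 371.6, 236.9], [0.0, 0.0, 1.0]] [[0.427, 0.875, 0.
[... 238 characters left out ...]
[]
wrist lens_head []
wrist turret []
{'t': 1.5, 'joints': array([ 1.02338630e+00,  4.90899632e-01,  1.55892192e+00, -6.13921547e-06,
        1.09167787e+00, -1.05594371e-01]), 'qvel': array([ 0.0020023 ,  0.00136518,  0.00168608,  0.00062557, -0.00038419,
       -0.0011108 ]), 'tau': array([-2.69738757e-04, -6.12463403e+01, -2.58428764e+01,  6.93116337e-02,
        4.46094002e-02, -4.71195051e-05]), 'eef_pos': array([267.22252245, 565.00670706, 214.65361368]), 'tcp_rot': array([3.14150051e+00, 1.52451865e-05, 2.69977982e+00]), 'ft_force': array([-0.15336272,  0.56175741,  0.58879798]), 'moment': array([-0.03915619,  0.02245091,  0.02056531]), 'grip_force': 0.0, 'opening': 1.001888933938247}
```

```bash
python3 - <<'E'
import cv2
a=cv2.imread("pics/side0.png")[120:440,200:520]; b=cv2.imread("pics/top0.png")[90:330,180:500]
cv2.imwrite("pics/s1.png",cv2.resize(a,None,fx=1.85,fy=1.85,interpolation=2)); cv2.imwrite("pics/t1.png",cv2.resize(b,None,fx=2.5,fy=2.5,interpolation=2))
E
```

```text
(no output)
```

View pics/s1.png

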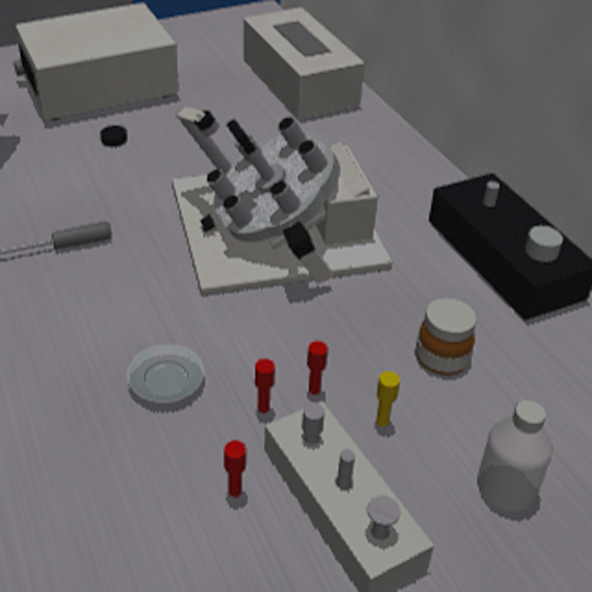

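View pics/t1.png

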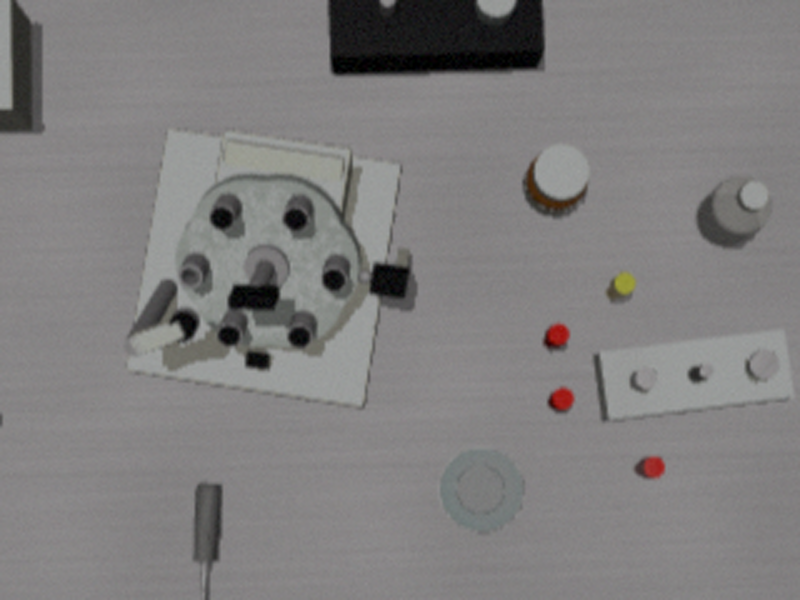

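The open sleeve shows at top-crop (194,273), to the left. The bar lies nearly crosswise at (254,297), and the tab is at (258,358), so the turret is about 90° short and balanced between clicks. The sample rod is the rack's left hole at top-crop (645,380) and side-crop (313,410). The red and yellow ones are look-alikes.

```bash
cat > h.py <<'E'
import numpy as np,cv2
from scipy.optimize import least_squares
from cell import env
cal={c:env.calibration(c) for c in("side","top")}
def proj(c,P,k=None):
    k=k or cal[c]; P=np.atleast_2d(P); T=np.linalg.inv(k["pose"]); q=P@T[:3,:3].T+T[:3,3]; K=k["K"]
    if c=="wrist":
        r=np.hypot(q[:,0],q[:,1])+1e-9; th=np.arctan2(r,q[:,2]); return np.c_[K[0,0]*th*q[:,0]/r+K[0,2],K[1,1]*th*q[:,1]/r+K[1,2]]
    return q[:,:2]/q[:,2:]*np.diag(K)[:2]+K[:2,2]
def onz(c,uv,z,k=None):
    k=k or cal[c]; K=k["K"]; x=(uv[0]-K[0,2])/K[0,0]; y=(uv[1]-K[1,2])/K[1,1]
    if c=="wrist":
        r=np.hypot(x,y)+1e-9; d=np.array([x/r*np.sin(r),y/r*np.sin(r),np.cos(r)])
    else: d=np.array([x,y,1])
    d=k["pose"][:3,:3]@d; o=k["pose"][:3,3]; return o+d*(z-o[2])/d[2]
a=np.array([-.5,0,.866]);e1=np.array([-.866,0,-.5]);e2=np.array([0,1,0])
def disc(r,ang,h):  # ang from front, CCW from above; h above top face (carousel frame)
    # CCW about a from e1: a x e1
    return np.array([0,0,70])+a*(20+h)+r*(np.cos(ang)*e1+np.sin(ang)*np.cross(a,e1))
def W(p,P):
    c,s=np.cos(p[2]),np.sin(p[2]); P=np.atleast_2d(P); return np.c_[c*P[:,0]-s*P[:,1]+p[0],s*P[:,0]+c*P[:,1]+p[1],P[:,2]]
E
python3 - <<'E'
from h import *
t=lambda u,v:np.array([u/2.5+180,v/2.5+90])-.3
s=lambda u,v:np.array([u/1.85+200,v/1.85+120])-.25
obs=[]
# sleeve caps (mouth h~38), k-th sleeve angle= th+k*60
tops=[(194,273),(231,333),(302,333),(336,277),(297,216),(224,215)]
for k,u in enumerate(tops): obs.append(("top",("sl",k),t(*u)))
sd=[(217,180),(234,207),(281,190),(312,149),(289,126)]
for k,u in zip([0,1,2,3,4],sd): obs.append(("side",("sl",k),s(*u)))
for sx,sy,u in [(1,1,(168,130)),(1,-1,(401,164)),(-1,-1,(365,407)),(-1,1,(130,370))]: obs.append(("top",("c",sx,sy),t(*u)))
for sx,sy,u in [(1,1,(174,180)),(-1,1,(203,293)),(-1,-1,(391,265))]: obs.append(("side",("c",sx,sy),s(*u)))
obs.append(("top",("h",),t(254,294)))
def res(p):
    out=[]
    for c,f,u in obs:
        if f[0]=="sl": P=disc(70,p[3]+f[1]*np.pi/3,37)
        elif f[0]=="c": P=np.array([f[1]*130,f[2]*125,p[4]])
        else: P=disc(0,0,103)
        out.append(proj(c,W(p,P))[0]-u)
    return np.array(out)
r=least_squares(lambda p:res(p).ravel(),[560,110,-.15,-1.5,10],loss="soft_l1")
print(r.x,np.degrees(r.x[3])); 
for o,e in zip(obs,res(r.x)): print(o[0],o[1],e.round(1))
p=r.x; print("handle",W(p,disc(0,0,90)),"load",W(p,disc(70,0,0)),"mouth",W(p,disc(70,0,36)),"lens top",W(p,disc(72,np.pi/3,104)),W(p,disc(72,-np.pi/3,104)))
for n,u,v,z in [("rod",(645,379),(313,409),82),("plain",(705,372),(347,455),82),("disc",(763,363),(383,508),74)]:
    print(n,onz("top",t(*u),z).round(1),onz("side",s(*v),z).round(1))
E
```

```text
[ 6.27710582e+02  1.27459587e+02 -1.62361443e-01 -1.35619092e+00
 -2.36314081e+01] -77.70401609234197
top ('sl', 0) [-2.   1.3]
top ('sl', 1) [ 0.9 -0.7]
top ('sl', 2) [ 0.5 -2.5]
top ('sl', 3) [-1.7 -4.3]
top ('sl', 4) [-3.6 -2.9]
top ('sl', 5) [-3.4 -0.3]
side ('sl', 0) [ 11.8 -22.2]
side ('sl', 1) [-10.3 -16.1]
side ('sl', 2) [-24.5   5.8]
side ('sl', 3) [-15.2  18.6]
side ('sl', 4) [10.2  8.7]
top ('c', 1, 1) [3.6 1.3]
top ('c', 1, -1) [ 2.1 -0.3]
top ('c', -1, -1) [ 3.6 -1.9]
top ('c', -1, 1) [4.5 0.3]
side ('c', 1, 1) [87.3 -0.4]
side ('c', -1, 1) [-16.1 -49.5]
side ('c', -1, -1) [-99.6  26.4]
top ('h',) [-1.6  1. ]
handle [[573.43392525 136.35028418 165.26      ]] load [[558.01935465 138.8752422   52.32      ]] mouth [[540.25608506 141.78492495  83.496     ]] lens top [[525.68101096  80.99033461 159.384     ]] [[545.83899736 204.05246135 159.384     ]]
rod [ 487.8 -241.8   82. ] [ 491.5 -243.    82. ]
plain [ 493. -301.   82.] [ 496.5 -304.5   82. ]
disc [ 501.  -360.8   74. ] [ 502.5 -362.6   74. ]
```

```bash
cat > fit.py <<'E'
from h import *
t=lambda u,v:np.array([u/2.5+180,v/2.5+90])-.3
s=lambda u,v:np.array([u/1.85+200,v/1.85+120])-.25
obs=[]
for k,u in enumerate([(194,273),(231,333),(302,333),(336,277),(297,216),(224,215)]): obs.append(("top",("sl",k),t(*u)))
for k,u in zip([1,2,3,4,5],[(217,178),(234,204),(281,187),(312,147),(289,124)]): obs.append(("side",("sl",k),s(*u)))
for sx,sy,u in [(1,1,(168,130)),(1,-1,(401,164)),(-1,-1,(365,407)),(-1,1,(130,370))]: obs.append(("top",("c",sx,sy),t(*u)))
for sx,sy,u in [(-1,1,(174,180)),(-1,-1,(203,293)),(1,-1,(391,265))]: obs.append(("side",("c",sx,sy),s(*u)))
obs.append(("top",("h",),t(254,294)))
def res(p):
    out=[]
    for c,f,u in obs:
        if f[0]=="sl": P=disc(70,p[3]+f[1]*np.pi/3,38)
        elif f[0]=="c": P=np.array([f[1]*130,f[2]*125,p[4]])
        else: P=disc(0,0,103)
        out.append(proj(c,W(p,P))[0]-u)
    return np.array(out)
r=least_squares(lambda p:res(p).ravel(),[560,110,-.15,-1.5,10],loss="soft_l1")
print(r.x,np.degrees(r.x[3])); 
for o,e in zip(obs,res(r.x)): print(o[0],o[1],e.round(1))
p=r.x
for n,P in [("handle",disc(0,0,90)),("load",disc(70,0,0)),("mouth",disc(70,0,36)),("lenstop",disc(72,-np.pi/3,104))]: print(n,W(p,P).round(1))
E
python3 fit.py
```

```text
[ 6.24701681e+02  1.23506808e+02 -1.83093225e-01 -1.41850931e+00
  1.58011583e+01] -81.27459684011296
top ('sl', 0) [-0.8  0.3]
top ('sl', 1) [ 0.2 -0.4]
top ('sl', 2) [-0. -0.]
top ('sl', 3) [-0.2 -0.7]
top ('sl', 4) [-0.  -0.5]
top ('sl', 5) [-0.1 -0.3]
side ('sl', 1) [-1.7 -1.2]
side ('sl', 2) [-1.7 -1.3]
side ('sl', 3) [-1.2  0.1]
side ('sl', 4) [-2.9 -0.4]
side ('sl', 5) [-1.7 -0.6]
top ('c', 1, 1) [ 4.1 -2.4]
top ('c', 1, -1) [ 4.9 -1.6]
top ('c', -1, -1) [ 4. -1.]
top ('c', -1, 1) [ 2.7 -1.1]
side ('c', -1, 1) [-0.8  0.6]
side ('c', -1, -1) [-0.1 -0.1]
side ('c', 1, -1) [3.1 0.1]
top ('h',) [-0.4  2.2]
handle [[570.6 133.5 165.3]]
load [[555.3 136.4  52.3]]
mouth [[537.6 139.6  83.5]]
lenstop [[544.4 201.8 159.4]]
```

Request:
carry_out(series=[[0.3,-0.5,0.4,-0.75],[0.4,-0.6,0.4,-0.75],[0.4,-0.6,0.4,-0.75],[0.4,-0.6,0.4,-0.75],[0.4,-0.6,0.3,-0.75]])

```text
t: 2.0
eef_pos: [362.9, 418.9, 311.0]
tcp_rot: [3.14, 0.0, 2.304]
ft_force: [1.0, 0.5, 0.2]
opening: 1.002
grip_force: 0.0
```

Request:
carry_out(series=[[0.4,-0.6,0,-0.75],[0.4,-0.6,0,-0.75],[0.4,-0.6,0,-0.75],[0.4,-0.6,0,-0.75],[0.4,-0.6,0,-0.75]])

```text
t: 2.5
eef_pos: [462.8, 268.7, 309.8]
tcp_rot: [3.141, -0.0, 1.911]
ft_force: [0.5, 0.1, -0.6]
opening: 0.996
grip_force: 0.0
```

Request:
carry_out(series=[[0.4,-0.6,0,-0.75],[0.4,-0.6,0,-0.75],[0.4,-0.6,0,-0.75],[0.4,-0.6,0,-0.75],[0.4,-0.6,0,-0.75]])

```text
t: 3.0
eef_pos: [562.8, 118.6, 309.8]
tcp_rot: [3.141, -0.0, 1.518]
ft_force: [0.9, 0.5, 0.0]
opening: 0.999
grip_force: 0.0
```

Request:
carry_out(series=[[0,0,0,0],[0,0,0,0],[0,0,0,0],[0,0,0,0],[0,0,0,0]], fingers=0)

```text
t: 3.5
eef_pos: [561.9, 120.8, 309.9]
tcp_rot: [3.141, -0.0, 1.523]
ft_force: [-0.3, 0.2, -0.0]
opening: 0.639
grip_force: 0.0
```

```bash
cat > snap.py <<'E'
import sys,json
from h import *
k=env.calibration("wrist"); im=env.read_camera("wrist"); s=env.state()
n=sys.argv[1]; cv2.imwrite(f"pics/{n}.png",im[:,:,::-1]); np.savez(f"{n}.npz",K=k["K"],pose=k["pose"])
print(s["t"],s["eef_pos"].round(1),s["tcp_rot"].round(3),s["opening"])
for l in sys.argv[2:]:
    print(l,[(round(d["conf"],2),int(d["position"][1]*640),int(d["position"][0]*480)) for d in env.look_for("wrist",l)][:3])
E
python3 snap.py w1 handle_grip open_sleeve lens_head
```

```text
3.55 [561.9 120.7 309.8] [ 3.141 -0.     1.523] 0.5993370533486402
handle_grip [(0.86, 371, 198), (0.58, 163, 147)]
open_sleeve [(0.94, 374, 199)]
lens_head [(0.64, 297, 101)]
```

View pics/w1.png

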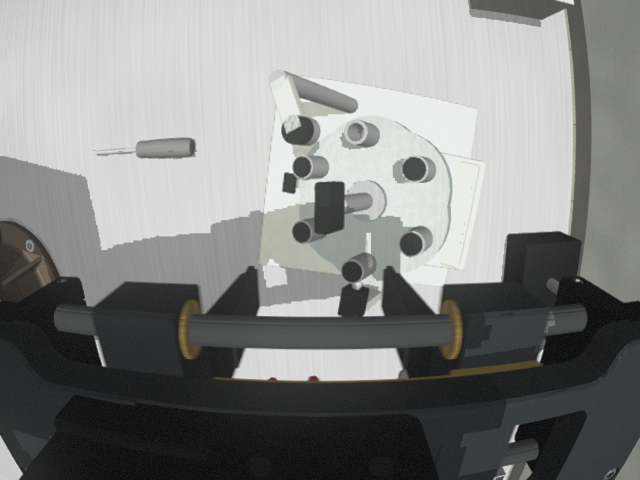

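The wrist picture shows the bar top around (329,200), the open sleeve's mouth at (358,131), the lens at (296,128) and the tab at (289,183). Now I refit with this view.

```bash
cat > fit2.py <<'E'
import sys
exec(open("fit.py").read().split("def res")[0])
k=dict(np.load("w1.npz"))
wob=[(("sl",0),(358,131)),(("sl",1),(303,167)),(("sl",2),(301,232)),(("sl",3),(354,267)),(("sl",4),(412,243)),(("sl",5),(415,169)),(("bar",-1),(331,182)),(("bar",1),(328,234)),(("c",1,1),(477,105))]
def pt(f,p):
    if f[0]=="sl": return disc(70,p[3]+f[1]*np.pi/3,36 if f[1]==0 else 38)
    if f[0]=="bar": return disc(22,p[3]+(0 if f[1]<0 else np.pi),103)
    if f[0]=="c": return np.array([f[1]*130,f[2]*125,12])
    return disc(0,0,103)
ww=[("wrist",f,np.array(u,float)) for f,u in wob if f[0]!="c" ]
def res(p,ob): return np.array([proj(c,W(p,pt(f,p)),k if c=="wrist" else None)[0]-u for c,f,u in ob])
for nm,ob in [("w",ww),("all",ww+[o for o in obs if o[1][0]!="c"])]:
    r=least_squares(lambda p:res(p,ob).ravel(),[620,120,-.17,-1.4],loss="soft_l1"); p=r.x
    print(nm,p.round(3),np.degrees(p[3]).round(1)); print(res(p,ob)[:9].round(1).tolist())
    for n,P in [("handle",disc(0,0,90)),("load",disc(70,0,0)),("mouth",disc(70,0,36)),("lens80",disc(72,-np.pi/3,80)),("lens104",disc(72,-np.pi/3,104))]: print(n,W(p,P).round(1))
print(proj("wrist",W(p,pt(("c",1,1),p)),k),proj("wrist",W(p,disc(72,-np.pi/3,104)),k),proj("wrist",W(p,disc(0,0,103)),k))
E
python3 fit2.py
```

```text
w [ 6.25922e+02  1.25931e+02 -1.80000e-01 -1.42900e+00] -81.8
[[-0.5, 0.1], [0.4, -0.9], [2.1, -0.1], [-0.2, 4.4], [1.7, 0.9], [1.8, -0.7], [-7.4, -0.6], [-5.0, 0.3]]
handle [[571.8 135.8 165.3]]
load [[556.4 138.6  52.3]]
mouth [[538.7 141.8  83.5]]
lens80 [[557.2 201.8 138.6]]
lens104 [[545.4 204.  159.4]]
all [ 6.25903e+02  1.24835e+02 -1.93000e-01 -1.41600e+00] -81.1
[[-0.3, 0.9], [0.5, -0.0], [2.1, 0.7], [-0.2, 5.2], [1.8, 1.6], [1.9, -0.0], [-7.2, -0.2], [-4.8, 0.7], [-1.3, -0.6]]
handle [[571.9 135.4 165.3]]
load [[556.6 138.4  52.3]]
mouth [[538.9 141.8  83.5]]
lens80 [[558.2 201.6 138.6]]
lens104 [[546.4 203.9 159.4]]
[[479.72004007 117.05180968]] [[297.09885338 128.58137757]] [[323.494683   208.43591798]]
```

Request:
carry_out(series=[[0.22,0.29,-0.5,0.25],[0,0,-0.8,0],[0,0,-0.8,0],[0,0,-0.7,0],[0,0,-0.48,0]])

```text
t: 4.2
eef_pos: [572.4, 134.5, 143.3]
tcp_rot: [-3.14, 0.0, 1.548]
ft_force: [0.3, -0.3, 0.6]
opening: 0.498
grip_force: 0.0
```

Request:
carry_out(series=[[0,0,0,0],[0,0,0,0],[0,0,0,0],[0,0,0,0],[0,0,0,0]], fingers=0.25)

```text
t: 4.7
eef_pos: [573.6, 134.6, 146.7]
tcp_rot: [3.14, -0.0, 1.548]
ft_force: [0.0, 1.3, 0.0]
opening: 0.374
grip_force: 0.0
```

Request:
carry_out(series=[[0,0,0,0.6],[0,0,0,0.6],[0,0,0,0.6],[0,0,0,0.6],[0,0,0,0.6]])

```text
t: 5.2
eef_pos: [571.4, 135.5, 145.8]
tcp_rot: [-3.139, -0.002, 1.864]
ft_force: [-10.5, 8.6, 2.8]
opening: 0.377
grip_force: 7.0
```

Request:
carry_out(series=[[0,0,0,0.6],[0,0,0,0.6],[0,0,0,0.6],[0,0,0,0.6],[0,0,0,0.6]], fingers=0.35)

```text
t: 5.7
eef_pos: [571.0, 135.5, 146.0]
tcp_rot: [-3.139, -0.004, 2.177]
ft_force: [-12.3, 6.0, 7.1]
opening: 0.369
grip_force: 35.7
```

Request:
carry_out(series=[[0,0,0,0.6],[0,0,0,0.6],[0,0,0,0.6],[0,0,0,0.6],[0,0,0,0.6]], fingers=0.45)

```text
t: 6.2
eef_pos: [571.8, 134.2, 147.7]
tcp_rot: [-3.14, -0.0, 2.492]
ft_force: [-10.7, -12.8, 17.0]
opening: 0.363
grip_force: 30.6
```

Request:
carry_out(series=[[0,0,0,0.6],[0,0,0,0.6],[0,0,0,0.6],[0,0,0,0.6],[0,0,0,0.6]])

```text
t: 6.7
eef_pos: [575.4, 133.1, 147.5]
tcp_rot: [3.14, 0.006, 2.805]
ft_force: [5.0, -10.0, 6.1]
opening: 0.389
grip_force: 36.6
```

```bash
python3 snap.py w2 open_sleeve;  python3 - <<'E'
import cv2
cv2.imwrite("pics/w2c.png",cv2.imread("pics/w2.png")[:,:])
E
```

```text
6.75 [575.4 133.2 147.5] [3.14  0.006 2.809] 0.3926173481439834
open_sleeve [(0.79, 325, 256)]
```

View pics/w2c.png

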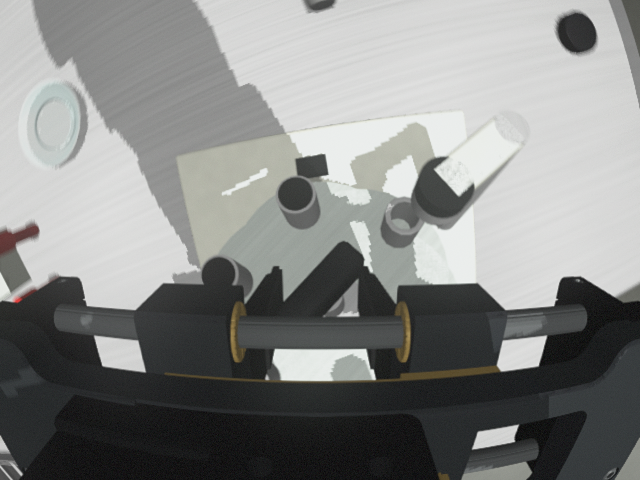

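The open sleeve is at (400,215), still about 55° short of the tab at (312,165), and the bar sits diagonally between the fingers. So the turret lags the gripper by the slack. I'll measure the angle before turning on.

```bash
cat > ang.py <<'E'
import sys
from h import *
n=sys.argv[1]; k=dict(np.load(n+".npz")); ob=eval(sys.argv[2]) # {k:(u,v)}
f=lambda q:np.array([proj("wrist",W([q[1],q[2],-.187],disc(70,q[0]+i*np.pi/3,36 if i==0 else 38)),k)[0]-u for i,u in ob.items()]).ravel()
best=min((least_squares(f,[t,626,125.4]) for t in np.radians([-90,-60,-30,0])),key=lambda r:r.cost)
print(np.degrees(best.x[0]),best.x,f(best.x).round(1))
E
python3 ang.py w2 "{0:(402,213),1:(298,193),2:(220,270)}"
```

```text
-50.582194287871395 [ -0.88282583 622.12542536 126.71278329] [ 4.5  0.7 -2.1 -2.2 -2.5  2. ]
```

Request:
carry_out(series=[[0,0,0,0.5],[0,0,0,0.5],[0,0,0,0.5],[0,0,0,0.5],[0,0,0,0.5]])

```text
t: 7.3
eef_pos: [576.6, 134.3, 147.5]
tcp_rot: [3.14, 0.009, 3.066]
ft_force: [11.5, 0.4, 1.3]
opening: 0.438
grip_force: 31.4
```

Request:
carry_out(series=[[0,0,0,0.5],[0,0,0,0.5],[0,0,0,0.5],[0,0,0,0.5],[0,0,0,0.5]])

```text
t: 7.8
eef_pos: [579.1, 135.6, 147.5]
tcp_rot: [3.141, 0.015, -2.957]
ft_force: [29.9, 11.0, -12.0]
opening: 0.469
grip_force: 37.2
```

The 30 N grip cannot hold the bar (opening has spread to 45 mm). I'll back out and push the bar's far end with shut fingers from the -y side instead.

Request:
carry_out(series=[[0,0,0,-0.5],[0,0,0,-0.5],[0,0,0.3,-0.5],[0,0,0.6,-0.5],[0,0,0.6,-0.2]], fingers=-0.15)

```text
t: 8.3
eef_pos: [573.0, 134.5, 221.8]
tcp_rot: [3.142, -0.0, 3.096]
ft_force: [0.6, 0.2, 0.1]
opening: 0.569
grip_force: 0.0
```

Request:
carry_out(series=[[0,0,0.4,0],[-0.2,-0.7,0.4,0],[-0.2,-0.7,0,0],[0,-0.6,0,0],[0,0,0,0]], fingers=1)

```text
t: 8.8
eef_pos: [553.1, 31.9, 261.5]
tcp_rot: [-3.141, 0.001, 3.095]
ft_force: [-0.5, 1.1, 0.7]
opening: 0.211
grip_force: 0.0
```

```bash
python3 snap.py w3 open_sleeve; python3 - <<'E'
from h import *
p=[626,125.4,-.187]; car=-.187
R=lambda v:W([0,0,car],v)[0]
for th in [-70,-60,-50,-40,-30,-20,-10,-5,0,5]:
    t=np.radians(th); d=np.cos(t)*e1+np.sin(t)*np.cross(a,e1); q=np.cross(a,d) # q: direction d moves
    P=W(p,np.array([0,0,70])+a*(20+103)-17*d+7*q)[0]   # front/-y face of back end: outward normal = +q
    n=R(q)[:2]; n/=np.linalg.norm(n)
    nl=(q[:2])/np.linalg.norm(q[:2]); rho=10*abs(nl[0])+12*abs(nl[1])
    print(th,P.round(1),"finger",(P[:2]+rho*n).round(1),"n",n.round(2))
print("endbottom z",W(p,disc(22,np.pi-1.0,69)))
E
```

```text
8.85 [553.2  33.3 261.4] [3.141e+00 1.000e-03 3.095e+00] 0.16702924165681346
open_sleeve [(0.74, 416, 246)]
-70 [561.5 118.9 176.1] finger [547.9 116. ] n [-0.98 -0.21]
-60 [564.3 118.5 177.7] finger [550.5 112.7] n [-0.92 -0.39]
-50 [567.1 118.7 179.3] finger [554.1 110.2] n [-0.84 -0.55]
-40 [569.8 119.5 180.8] finger [558.4 108.8] n [-0.73 -0.69]
-30 [572.4 120.7 182.1] finger [563.2 108.6] n [-0.61 -0.8 ]
-20 [574.8 122.5 183.3] finger [568.  109.7] n [-0.47 -0.88]
-10 [577.  124.7 184.3] finger [572.5 112. ] n [-0.33 -0.94]
-5 [577.9 125.9 184.7] finger [574.6 113.6] n [-0.26 -0.97]
0 [578.7 127.2 185. ] finger [576.5 115.4] n [-0.19 -0.98]
5 [579.5 128.6 185.3] finger [578.1 116. ] n [-0.11 -0.99]
endbottom z [[588.9486569  113.5705129  153.01732536]]
```

View pics/w3.png

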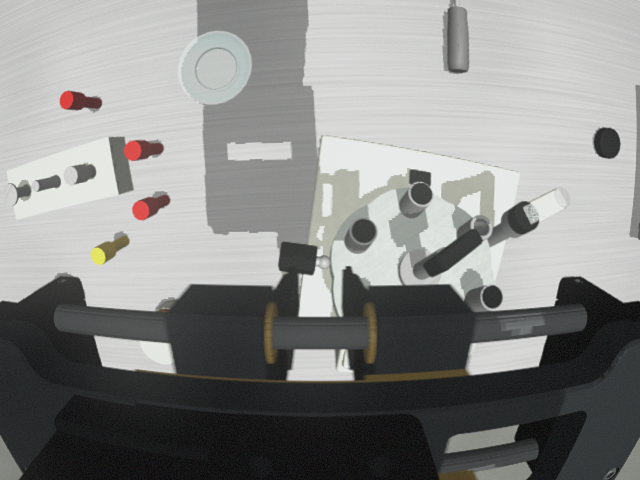

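The turret is back on its -60° click: open sleeve at (474,228) by the lens (520,217), and a plugged sleeve over the tab (420,180). Next I move beside the bar and push.

Request:
carry_out(series=[[-0.26,0.7,0,-0.7],[0,0.7,-0.4,-0.68],[0,0,-0.6,0],[0,0,-0.6,0],[0,0,-0.42,0]])

```text
t: 9.4
eef_pos: [539.6, 106.1, 158.0]
tcp_rot: [-3.141, -0.001, 2.955]
ft_force: [0.2, 0.5, 1.2]
opening: 0.006
grip_force: 0.0
```

Request:
carry_out(series=[[0,0,0,0],[0.2,0.15,0,0],[0.1,-0.02,0,0],[0.1,-0.02,0,0],[0.1,-0.02,0,0]])

```text
t: 9.9
eef_pos: [562.3, 109.2, 160.4]
tcp_rot: [-3.139, -0.007, 2.955]
ft_force: [-13.8, -13.5, 4.0]
opening: 0.002
grip_force: 7.7
```

Request:
carry_out(series=[[0.08,0.02,0,0],[0.08,0.04,0,0],[0.06,0.05,0,0],[0.04,0.06,0,0],[0,0.04,0,0]])

```text
t: 10.4
eef_pos: [568.6, 109.4, 160.5]
tcp_rot: [-3.118, -0.021, 2.957]
ft_force: [-56.4, -85.7, 36.6]
opening: -0.0
grip_force: 49.3
```

```bash
python3 snap.py w4 open_sleeve
```

```text
10.45 [568.6 109.3 160.5] [-3.118 -0.021  2.957] 0.003974281416631326
open_sleeve [(0.97, 371, 250)]
```

View pics/w4.png

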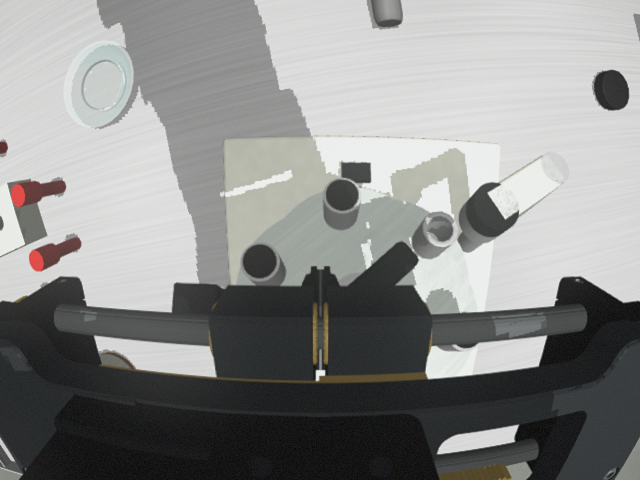

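```bash
python3 ang.py w3 "{0:(474,227),1:(418,193),2:(362,231),5:(486,296)}"; python3 ang.py w4 "{0:(435,228),1:(342,195),2:(261,261)}"; python3 -c "
from h import *
print(env.state()['ft_force'],env.state()['moment'],env.state()['tau'].round(1))
k=dict(np.load('w4.npz'))
for n,P in [('bar front top',disc(22,np.radians(-50),103)),('bar back top',disc(22,np.radians(130),103)),('lens',disc(72,-np.pi/3,104)),('load',disc(70,0,0))]: print(n,proj('wrist',W([626,125.4,-.187],P),k).round(0))
print(proj('wrist',np.array([568.6,109.4,160.5]),k))"
```

```text
-49.63779991906267 [ -0.86634304 622.93730018 120.94206448] [ 3.5 -0.2 -1.1  0.  -3.8 -0.6  2.5  1.4]
-48.422268918477485 [ -0.84512802 623.13456401 125.29403218] [ 4.8  0.1 -1.3 -0.7 -3.1  1. ]
[-55.63760518 -76.20766954  33.54427899] [-13.15756123   9.78799634   0.45720205] [ 37.6 -40.1 -46.   14.8 -16.    0.4]
bar front top [[414. 255.]]
bar back top [[341. 317.]]
lens [[498. 212.]]
load [[358. 216.]]
[[320.21112335 289.23607834]]
```

Request:
carry_out(series=[[-0.1,-0.14,0,0],[-0.1,-0.15,0,0],[0,0,0,0],[0,0,0,0],[0,0,0,0]])

```text
t: 11.0
eef_pos: [568.9, 105.8, 160.1]
tcp_rot: [3.141, 0.001, 2.954]
ft_force: [0.3, 0.2, -0.0]
opening: 0.003
grip_force: 0.0
```

Pushing took 100 N, yet the turret stands at about the same angle. I'll back away and get a clear look with the fixed cameras before pushing again.

Request:
carry_out(series=[[-0.3,-0.3,0.4,0],[-0.2,-0.3,0.9,0],[-0.2,-0.8,0.5,0],[-0.3,-0.9,0,0],[-0.3,-0.9,0,0]])

```text
t: 11.5
eef_pos: [503.3, -55.7, 250.7]
tcp_rot: [3.142, 0.002, 2.955]
ft_force: [0.5, -0.7, -0.4]
opening: 0.003
grip_force: 0.0
```

Request:
carry_out(series=[[-0.3,-0.9,0,0],[-0.3,-0.9,0,0],[0,-0.9,0,0],[0,-0.9,0,0],[0,0,0,0]])

```text
t: 12.0
eef_pos: [473.7, -239.1, 249.5]
tcp_rot: [-3.141, 0.001, 2.95]
ft_force: [-0.1, 0.9, 0.8]
opening: 0.003
grip_force: 0.0
```

```bash
python3 - <<'E'
from h import *
t=env.read_camera("top"); s=env.read_camera("side")
cv2.imwrite("pics/top2.png",t[:,:,::-1]);cv2.imwrite("pics/side2.png",s[:,:,::-1])
A=cv2.resize(t[135:260,225:355],None,fx=4,fy=4,interpolation=2)[:500,:400]
A=cv2.resize(t[140:260,230:345],(400,417),interpolation=2); B=cv2.resize(s[165:285,285:415],(400,369),interpolation=2)
o=np.zeros((420,800,3),np.uint8); o[:417,:400]=A; o[:369,400:]=B; cv2.imwrite("pics/ts2.png",o[:,:,::-1])
E
```

```text
(no output)
```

View pics/ts2.png

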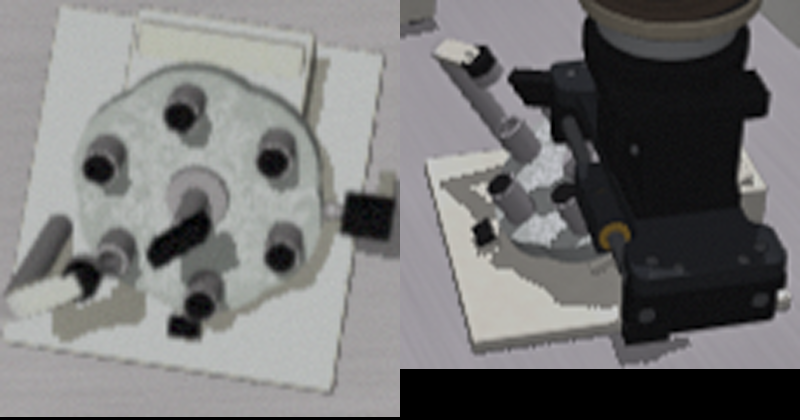

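```bash
python3 - <<'E'
from h import *
def run(t,ob,ph=None):
    f=lambda q:np.array([proj("top",W([q[1],q[2],q[3] if ph is None else ph],disc(70,q[0]+i*np.pi/3,36.5 if i==0 else 38)))[0]-t(*u) for i,u in enumerate(ob)]).ravel()
    r=least_squares(f,[-1,626,125,-.18]); print(np.degrees(r.x[0]),r.x.round(3),f(r.x).round(1),np.sqrt(np.diag(np.linalg.pinv(r.jac.T@r.jac)))*.5)
T2=lambda u,v:np.array([u/3.478+230,v/3.478+140])-.36
o2=[(115,260),(202,304),(282,256),(273,160),(180,115),(99,166)]
T1=lambda u,v:np.array([u/2.5+180,v/2.5+90])-.3
o1=[(194,273),(231,333),(302,333),(336,277),(297,216),(224,215)]
for ph in (None,-.18,0): run(T2,o2,ph)
run(T1,o1);run(T1,o1,0)
p=[626,125.4,-.18]
for P in [(-130,0,0),(-110,0,0),(-100,0,20)]: print(proj("top",W(p,np.array(P))))
print("tab px",T2(183,325),"black box",T2(367,215),onz("top",T2(183,325),5),onz("top",T2(367,215),60))
for c in[(58,8),(383,55),(332,390),(3,340)]: print(onz("top",T2(*c),12).round(1))
E
```

```text
-42.35994471504339 [-7.39000e-01  6.21910e+02  1.21508e+02 -2.89000e-01] [-0.4 -0.   0.2  0.1  0.  -0.  -0.1  0.  -0.  -0.2  0.3  0.1] [0.0617512  0.7133913  1.79382627 0.06395763]
-48.32698861120045 [-8.43000e-01  6.22620e+02  1.24482e+02 -1.80000e-01] [-0.8  0.2 -0.  -0.   0.2 -0.4  0.2 -0.1  0.2 -0.1  0.2  0.4] [0.0072865  0.49708911 0.49238256 0.        ]
-58.177067877103944 [-1.01500e+00  6.23077e+02  1.29514e+02 -1.80000e-01] [-1.3  0.6 -0.4 -0.1  0.2 -0.9  0.7 -0.4  0.7 -0.   0.1  0.8] [0.0072582  0.49709068 0.49238653 0.        ]
-79.16113481506281 [-1.38200e+00  6.23701e+02  1.21933e+02 -2.27000e-01] [-0.4  0.2  0.3 -0.2  0.   0.4 -0.1 -0.1  0.1 -0.1  0.1 -0.1] [0.06362866 0.64923567 1.87401223 0.065982  ]
-91.61256080193188 [-1.59900e+00  6.24425e+02  1.28267e+02 -1.80000e-01] [-1.   0.8 -0.3  0.  -0.2 -0.   0.2 -0.7  0.8 -0.3  0.4  0.2] [0.00725714 0.49717694 0.49242613 0.        ]
[[281.89875252 244.08230874]]
[[283.10838487 236.55117531]]
[[283.08336745 232.04639366]]
tab px [282.25644623 233.08450834] black box [335.16041403 201.45713629] [526.46125789 146.72332172   5.        ] [597.32677034   7.19741772  60.        ]
[769.7 235.8  12. ]
[726.3  -9.2  12. ]
[474.1  36.3  12. ]
[518.3 280.8  12. ]
```

The top view shows the turret resting unclicked at about -46° (friction holds it). With the corrected axis, my finger had slid past the bar's end. I'll recompute the push with a shorter lever.

```bash
python3 - <<'E'
from h import *
T2=lambda u,v:np.array([u/3.478+230,v/3.478+140])-.36
p=[623,124.5,-.195]
print("bar",onz("top",T2(180,237),175),W(p,disc(0,0,101)), "ends",onz("top",T2(155,254),170),onz("top",T2(205,220),182),W(p,disc(22,-.8,102)),W(p,disc(22,-.8+np.pi,102)))
R=lambda v:W([0,0,p[2]],v)[0]
for th in range(-50,6,10):
    t=np.radians(th); d=np.cos(t)*e1+np.sin(t)*np.cross(a,e1); q=np.cross(a,d)
    P=W(p,np.array([0,0,70])+a*(20+101)-12*d+7*q)[0]
    n=R(q)[:2]; n/=np.linalg.norm(n)
    print(th,P.round(1),"finger",(P[:2]+10*n).round(1),"n",n.round(2))
E
```

```text
bar [568.42694074 133.57151818 175.        ] [[563.64661599 136.22287537 174.786     ]] ends [558.21335371 150.87363474 170.        ] [578.2606636  116.24264461 182.        ] [[553.19185939 154.37379923 167.9882262 ]] [[573.12032493 118.26571803 183.3157738 ]]
-50 [563.  122.4 176. ] finger [554.6 117. ] n [-0.84 -0.54]
-40 [565.1 122.6 177.1] finger [557.8 115.8] n [-0.73 -0.68]
-30 [567.2 123.2 178.2] finger [561.  115.3] n [-0.61 -0.79]
-20 [569.1 124.3 179.2] finger [564.3 115.5] n [-0.48 -0.88]
-10 [570.9 125.6 180.1] finger [567.5 116.2] n [-0.34 -0.94]
0 [572.5 127.3 180.8] finger [570.5 117.5] n [-0.19 -0.98]
```

Request:
carry_out(series=[[0,0.9,0,0],[0,0.9,0,0],[0.2,0.9,0,0],[0.2,0.9,0,0],[0.2,0.9,0,0]])

```text
t: 12.6
eef_pos: [503.0, -6.5, 250.1]
tcp_rot: [3.141, 0.001, 2.955]
ft_force: [0.3, -0.4, 0.3]
opening: 0.002
grip_force: 0.0
```

Request:
carry_out(series=[[0.2,0.9,0,0],[0.26,0.9,0,0],[0.26,0.84,0,0],[0,0,-0.5,0],[0,0,-0.6,0]])

```text
t: 13.1
eef_pos: [539.0, 125.3, 194.8]
tcp_rot: [3.141, 0.002, 2.958]
ft_force: [0.1, 0.1, -0.7]
opening: 0.006
grip_force: 0.0
```

Request:
carry_out(series=[[0,0,-0.6,0],[0,0,0,0],[0.16,0,0,0],[0.1,0,0,0],[0.08,0,0,0]])

```text
t: 13.6
eef_pos: [551.0, 122.8, 165.2]
tcp_rot: [-3.139, -0.013, 2.954]
ft_force: [-41.2, 2.6, 16.6]
opening: 0.007
grip_force: 18.8
```

Request:
carry_out(series=[[-0.2,0,0,0],[0,-0.14,0,0],[0.1,0,0,0],[0.1,0,0,0],[0.06,0,0,0]])

```text
t: 14.1
eef_pos: [554.5, 115.0, 165.3]
tcp_rot: [-3.139, -0.013, 2.953]
ft_force: [-42.7, 1.1, 28.7]
opening: 0.007
grip_force: 20.5
```

Request:
carry_out(series=[[0.06,0,0,0],[0,0,0,0],[0.06,0,0,0],[0,0,0,0],[0,0,0,0]])

```text
t: 14.6
eef_pos: [555.1, 115.3, 165.3]
tcp_rot: [-3.136, -0.023, 2.954]
ft_force: [-61.5, 0.2, 39.6]
opening: 0.006
grip_force: 29.4
```

```bash
python3 snap.py w5
```

```text
14.65 [555.1 115.2 165.4] [-3.136 -0.023  2.954] 0.005353368363382855
```

View pics/w5.png

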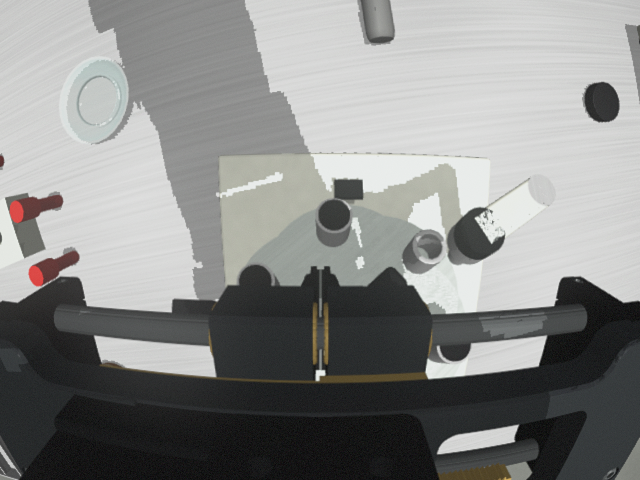

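```bash
sed -i 's/-.187\]/float(sys.argv[3])]/' ang.py; for f in -.2 -.1 0; do python3 ang.py w5 "{0:(429,244),1:(334,214),2:(257,282),5:(455,352)}" $f; python3 ang.py w3 "{0:(475,226),1:(418,193),2:(362,231),5:(486,296)}" $f; done
python3 - <<'E'
from h import *
for n in ("w3","w5","w1"):
    k=dict(np.load(n+".npz"))
    for p in ([623,124.5,-.2],[623,129.5,0.],[623,136,-.18]):
        f=lambda P:proj('wrist',W(p,P),k)[0].round(0).tolist()
        print(n,p,"lens",f(disc(72,-np.pi/3,104)),"barrel bottom",f(disc(72,-np.pi/3,80)),"post",f(disc(122,-np.pi/3,92)),"load mouth",f(disc(70,0,38)),"-60 mouth",f(disc(70,-np.pi/3,36)),"plunger",f(disc(100,np.pi/2,-10)),"hub",f(disc(0,0,0)),"bar",f(disc(0,0,103)))
E
```

```text
-48.38754814452856 [ -0.84452203 623.74205909 124.99479207] [ 1.4  4.2  0.7  1.1 -2.5 -1.   0.3 -4.4]
-48.77084676748371 [ -0.85121186 622.69304276 120.97230301] [ 2.5  0.5 -1.  -0.2 -3.4 -0.6  2.7  1. ]
-53.78513284029953 [ -0.93872766 623.92525368 127.00942921] [ 1.9  3.6  0.1  1.1 -2.6 -1.   0.5 -3.7]
-54.52037738057252 [ -0.95156009 622.91414669 122.91316833] [ 3.5  0.3 -1.1 -0.2 -4.5 -0.7  3.2  1.4]
-59.13071878395377 [ -1.03202573 623.87751231 129.10472287] [ 2.3  2.9 -0.4  1.1 -2.4 -0.9  0.4 -2.9]
-60.2133141164856 [ -1.05092058 622.90778159 124.8693261 ] [ 4.5  0.1 -1.2 -0.3 -5.5 -0.7  3.4  1.8]
w3 [623, 124.5, -0.2] lens [527.0, 217.0] barrel bottom [512.0, 225.0] post [555.0, 203.0] load mouth [434.0, 194.0] -60 mouth [488.0, 239.0] plunger [318.0, 260.0] hub [417.0, 272.0] bar [461.0, 249.0]
w3 [623, 129.5, 0.0] lens [516.0, 200.0] barrel bottom [504.0, 210.0] post [544.0, 178.0] load mouth [421.0, 193.0] -60 mouth [484.0, 226.0] plunger [321.0, 279.0] hub [420.0, 272.0] bar [452.0, 248.0]
w3 [623, 136, -0.18] lens [537.0, 215.0] barrel bottom [522.0, 223.0] post [563.0, 2
[... 628 characters left out ...]
.0, 210.0] -60 mouth [456.0, 259.0] plunger [235.0, 318.0] hub [365.0, 317.0] bar [390.0, 300.0]
w1 [623, 124.5, -0.2] lens [294.0, 128.0] barrel bottom [309.0, 131.0] post [286.0, 81.0] load mouth [294.0, 189.0] -60 mouth [332.0, 137.0] plunger [355.0, 285.0] hub [368.0, 201.0] bar [320.0, 208.0]
w1 [623, 129.5, 0.0] lens [279.0, 144.0] barrel bottom [294.0, 143.0] post [262.0, 98.0] load mouth [293.0, 201.0] -60 mouth [319.0, 143.0] plunger [372.0, 282.0] hub [367.0, 198.0] bar [319.0, 217.0]
w1 [623, 136, -0.18] lens [292.0, 117.0] barrel bottom [307.0, 120.0] post [283.0, 71.0] load mouth [293.0, 180.0] -60 mouth [330.0, 127.0] plunger [357.0, 276.0] hub [367.0, 191.0] bar [319.0, 196.0]
```

The finger did bear on the bar (61 N) and the turret still didn't budge. Friction plus the detent needs more torque than this short lever gives. I'll use the 70 mm lever instead: shut fingers against a plugged sleeve on the back-right, away from the lens.

```bash
python3 - <<'E'
from h import *
p=[623,124.5,-.2]
for al in (102,108,114,125,135,145,150,155,160,165): 
    P=W(p,disc(70,np.radians(al),0))[0]; print(al,(P+[0,0,15]).round(1))
for k in range(6): print(k,W(p,disc(70,np.radians(-48.5+60*k),20)).round(1))
print("c2",W(p,disc(70,np.radians(132),0)).round(1))
E
```

```text
102 [611.9  56.9 109.6]
108 [618.3  57.5 113.1]
114 [624.7  58.9 116.6]
125 [635.9  63.4 122.4]
135 [645.4  69.5 127.1]
145 [653.9  77.3 131. ]
150 [657.7  81.8 132.6]
155 [661.2  86.6 134. ]
160 [664.3  91.7 135.2]
165 [667.   97.1 136.1]
0 [[574.4 187.8  81.4]]
1 [[542.4 126.6  70.3]]
2 [[571.4  67.2  93.5]]
3 [[632.4  69.1 127.8]]
4 [[664.4 130.3 138.9]]
5 [[635.4 189.7 115.7]]
c2 [[642.6  67.4 110.7]]
```

Request:
carry_out(series=[[-0.3,0,0,0],[-0.3,-0.1,0,0],[0,0,0.8,0],[0,0,0.9,0],[0,-0.5,0.2,-1]])

```text
t: 15.15
eef_pos: [537.6, 86.1, 264.9]
tcp_rot: [3.138, 0.008, 2.85]
ft_force: [0.1, 0.7, -0.6]
opening: 0.003
grip_force: 0.0
```

Request:
carry_out(series=[[0.2,-0.4,0,-1],[0.2,-0.4,0,-1],[0.3,0,0,-1],[0.3,0,0,-1],[0.3,0,0,-1]])

```text
t: 15.65
eef_pos: [601.9, 44.4, 260.4]
tcp_rot: [3.14, 0.001, 2.32]
ft_force: [-0.3, -0.5, 0.9]
opening: 0.005
grip_force: 0.0
```

Request:
carry_out(series=[[0.2,0,0,-1],[0,0,0,-1],[0,0,0,-1],[0,0,0,-1],[0,0,0,-1]])

```text
t: 16.15
eef_pos: [611.3, 44.7, 260.3]
tcp_rot: [3.14, 0.0, 1.797]
ft_force: [-0.6, 0.3, 0.0]
opening: 0.003
grip_force: 0.0
```

Request:
carry_out(series=[[0,0,0,-1],[0,0,0,-1],[0,0,0,-1],[0,0,0,-1],[0,0,0,0]])

```text
t: 16.65
eef_pos: [611.2, 44.7, 260.2]
tcp_rot: [3.14, -0.0, 1.381]
ft_force: [-0.1, -0.9, 0.3]
opening: 0.006
grip_force: 0.0
```

Request:
carry_out(series=[[-0.28,0.26,0,0],[0,0,-0.8,0],[0,0,-0.8,0],[0,0,-0.8,0],[0,0,-0.56,0]])

```text
t: 17.15
eef_pos: [596.3, 57.9, 109.7]
tcp_rot: [-3.141, 0.0, 1.386]
ft_force: [1.1, -0.3, -0.5]
opening: 0.005
grip_force: 0.0
```

Request:
carry_out(series=[[0.1,0,0.04,0],[0.14,0,0.06,0],[0.14,0.02,0.06,0],[0.14,0.02,0.06,0],[0.14,0.03,0.06,0]])

```text
t: 17.65
eef_pos: [627.2, 60.4, 126.2]
tcp_rot: [-3.135, 0.003, 1.385]
ft_force: [-8.8, -10.9, -8.6]
opening: 0.006
grip_force: 6.1
```

Request:
carry_out(series=[[0.12,0.05,0.05,0],[0.12,0.08,0.05,0],[0.11,0.1,0.04,0],[0.1,0.1,0.04,0],[0,0,0,0]])

```text
t: 18.15
eef_pos: [653.3, 77.9, 137.2]
tcp_rot: [3.139, -0.0, 1.384]
ft_force: [0.1, 0.2, -0.3]
opening: 0.005
grip_force: 0.0
```

```bash
python3 snap.py w6 open_sleeve lens_head; python3 - <<'E'
from h import *
t=env.read_camera("top");A=cv2.resize(t[140:260,230:345],(400,417),interpolation=2)
B=cv2.imread("pics/w6.png")[:,:,::-1]
o=np.zeros((420,800,3),np.uint8); o[:417,:400]=A; o[:300,400:]=cv2.resize(B,(400,300)); cv2.imwrite("pics/c6.png",o[:,:,::-1])
E
```

```text
18.2 [653.3  78.  137.2] [ 3.138e+00 -1.000e-03  1.383e+00] -0.000123833953185008
open_sleeve [(0.88, 252, 183)]
lens_head [(0.86, 81, 44)]
```

View pics/c6.png

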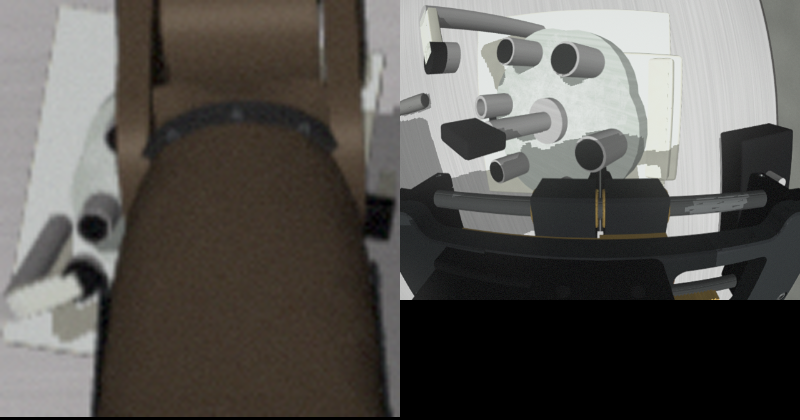

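The sleeve push worked: the open sleeve, at right-panel (480,106), is now near the front, and the force is zero, so it clicked ahead of the finger. I'll check the angle.

```bash
python3 - <<'E'
from h import *
im=cv2.imread("pics/w6.png"); k=dict(np.load("w6.npz"))
# cap faces: very dark ellipses
g=cv2.cvtColor(im,6); m=(g<45).astype(np.uint8)
n,l,st,c=cv2.connectedComponentsWithStats(m[:290])
print([(c[i].round(1).tolist(),int(st[i,4]),st[i,:4].tolist()) for i in range(1,n) if 150<st[i,4]<3000])
E
for f in -.2 -.15; do python3 ang.py w6 "{0:(128,170),1:(156,272),3:(303,248),4:(264,96),5:(169,82)}" $f; done
```

```text
[([60.9, 85.0], 614, [49, 68, 26, 49]), ([333.1, 282.3], 334, [322, 268, 42, 22]), ([294.0, 285.1], 379, [240, 275, 79, 15]), ([62.6, 285.3], 244, [40, 278, 42, 12])]
-12.725117610194273 [-2.22095200e-01  6.24629644e+02  1.25012821e+02] [ 1.3  0.4 -3.1  3.1  0.7  1.9  0.3 -2.4 -0.4 -2. ]
-15.522367539871734 [-2.70916421e-01  6.25119689e+02  1.26326284e+02] [ 1.2 -0.1 -1.5  2.2  1.7  2.6 -0.5 -2.  -1.9 -2.4]
```

```bash
cat > auto.py <<'E'
# refine turret angle: for each theta compare predicted cap discs (dark) vs surrounding sleeve ring in a picture
from h import *
from scipy.optimize import minimize
import sys
def score(im,c,k,x,ks):
    th,px,py,ph=x; s=0
    b=np.linspace(0,2*np.pi,24,endpoint=False)
    for i in ks:
        A=th+i*np.pi/3; u=disc(0,0,0); ctr=disc(70,A,39)
        t1=e1; t2=np.cross(a,e1)
        ring=lambda r:proj(c,W([px,py,ph],np.array([ctr+r*(np.cos(v)*t1+np.sin(v)*t2) for v in b])),k).astype(np.float32)
        f=lambda r:cv2.remap(im,ring(r)[None,:,0],ring(r)[None,:,1],cv2.INTER_LINEAR).mean()
        s+=(f(4)+f(8)-f(14.5)-f(16))
    return s
def fit(im,c,k,x0,ks,ph=-.2):
    g=cv2.GaussianBlur(im.mean(2).astype(np.float32),(0,0),.8)
    best=min((minimize(lambda y:score(g,c,k,[y[0]/50,y[1],y[2],ph],ks),[ (x0[0]+d)*50,x0[1],x0[2]],method="Nelder-Mead",options=dict(initial_simplex=None)) for d in np.radians([-12,-6,0,6,12])),key=lambda r:r.fun)
    return np.degrees(best.x[0]/50),best.x[1:],best.fun
if __name__=="__main__":
    n=sys.argv[1]; im=cv2.imread(f"pics/{n}.png"); k=dict(np.load(n+".npz"))
    for ph in (-.2,): print(n,fit(im,"wrist",k,[np.radians(float(sys.argv[2])),624,125],eval(sys.argv[3]),ph))
E
python3 auto.py w6 -14 "[1,3,4,5]"; python3 auto.py w3 -49 "[1,2,5]"; python3 auto.py w1 -80 "[1,2,3,4,5]"
python3 -c "
from auto import *
for n,t in(('top0',-80),('top2',-48)): print(fit(cv2.imread('pics/%s.png'%n),'top',None,[np.radians(t),623,125],[1,2,3,4,5]))"
```

```text
w6 (np.float64(-10.591644527783513), array([624.47903451, 125.67986377]), np.float64(-871.9445190429688))
w3 (np.float64(-48.56336987381879), array([621.73498666, 126.06320704]), np.float64(-613.766357421875))
w1 (np.float64(-80.34107262648095), array([623.19539463, 125.79679035]), np.float64(-991.5101928710938))
(np.float64(-80.70862539121165), array([620.8186649 , 125.90772221]), np.float64(-781.3485107421875))
(np.float64(-47.64074463584934), array([620.95636616, 125.81753528]), np.float64(-896.7908935546875))
```

Request:
carry_out(series=[[0.08,0.09,0.03,0],[0.07,0.1,0.02,0],[0.06,0.1,0.02,0],[0,0,0,0],[0,0,0,0]])

```text
t: 18.85
eef_pos: [662.6, 92.8, 138.5]
tcp_rot: [3.141, -0.0, 1.383]
ft_force: [-0.4, 0.1, -0.5]
opening: 0.004
grip_force: 0.0
```

```bash
python3 snap.py w7; python3 auto.py w7 -5 "[1,4,5]";python3 auto.py w7 -5 "[1,3,4,5]"
```

```text
18.9 [662.5  92.7 138.5] [ 3.141 -0.     1.383] 0.004639827450820115
w7 (np.float64(1.5623842342230934), array([624.47964487, 126.43721363]), np.float64(-580.5321044921875))
w7 (np.float64(1.7564005413367545), array([624.57954097, 126.56779521]), np.float64(-759.2470703125))
```

```bash
python3 - <<'E'
from auto import *
L=[("w1",-80,[1,2,3,4,5]),("w3",-48,[1,2,5]),("w6",-11,[1,3,4,5]),("w7",1,[1,3,4,5]),("top0",-80,[1,2,3,4,5]),("top2",-48,[1,2,3,4,5])]
for ph in (-.26,-.23,-.2,-.17,-.14,-.1):
    tot=0;o=[]
    for n,t,ks in L:
        im=cv2.imread(f"pics/{n}.png"); c="top" if n[0]=="t" else "wrist"; k=None if c=="top" else dict(np.load(n+".npz"))
        r=fit(im,c,k,[np.radians(t)-(ph+.2),623,125.8],ks,ph); tot+=r[2]; o.append((round(r[0],1),r[1].round(1).tolist(),round(r[2])))
    print(ph,round(tot),o)
E
```

```text
-0.26 -4859 [(np.float64(-77.1), [622.8, 124.4], -985), (np.float64(-44.9), [621.7, 124.9], -627), (np.float64(-7.2), [624.0, 124.3], -828), (np.float64(5.0), [623.1, 124.9], -743), (np.float64(-77.5), [620.5, 124.2], -781), (np.float64(-44.3), [620.6, 124.2], -895)]
-0.23 -4904 [(np.float64(-78.6), [623.0, 125.0], -989), (np.float64(-46.7), [621.6, 125.4], -620), (np.float64(-8.9), [624.2, 125.1], -862), (np.float64(3.4), [624.0, 125.9], -755), (np.float64(-79.1), [620.7, 125.1], -781), (np.float64(-46.0), [620.8, 125.0], -897)]
-0.2 -4915 [(np.float64(-80.3), [623.2, 125.7], -992), (np.float64(-48.6), [621.7, 126.0], -614), (np.float64(-10.6), [624.5, 125.7], -872), (np.float64(1.7), [624.5, 126.6], -759), (np.float64(-80.7), [620.7, 125.9], -781), (np.float64(-47.6), [620.9, 125.8], -897)]
-0.17 -4885 [(np.float64(-82.8), [623.3, 125.4], -995), (np.float64(-50.4), [621.7, 126.5], -607), (np.float64(-12.3), [624.7, 126.2], -857), (np.float64(0.1), [625.2, 127.2], -750), (np.float64(-82.4), [620.9, 126.9], -781), (np.float64(-49.3), [621.0, 126.7], -896)]
-0.14 -4843 [(np.float64(-84.4), [623.2, 126.3], -999), (np.float64(-52.1), [621.7, 127.1], -600), (np.float64(-15.5), [624.5, 125.5], -839), (np.float64(-2.1), [625.8, 128.2], -731), (np.float64(-83.9), [620.9, 127.8], -779), (np.float64(-51.0), [621.2, 127.7], -894)]
-0.1 -4777 [(np.float64(-86.7), [623.4, 127.5], -999), (np.float64(-54.3), [621.7, 128.0], -589), (np.float64(-18.1), [624.8, 126.8], -810), (np.float64(-5.5), [625.8, 128.3], -712), (np.float64(-86.2), [621.1, 128.9], -775), (np.float64(-53.2), [621.3, 128.9], -890)]
```

Request:
carry_out(series=[[-0.08,-0.12,0,0],[0,0,0.5,0],[0,0,0.9,0],[0,0,0.9,0],[-0.3,-0.6,0.2,1]])

```text
t: 19.4
eef_pos: [645.0, 58.0, 268.3]
tcp_rot: [3.133, -0.001, 1.49]
ft_force: [0.8, -0.3, -0.2]
opening: 0.006
grip_force: 0.0
```

Request:
carry_out(series=[[-0.35,-0.67,0,1],[-0.35,-0.67,0,1],[-0.35,-0.67,0,1],[-0.35,-0.67,0,1],[-0.35,-0.67,0,1]], fingers=0)

```text
t: 19.9
eef_pos: [554.5, -112.4, 263.4]
tcp_rot: [3.141, 0.0, 2.015]
ft_force: [0.9, 0.7, 0.6]
opening: 0.37
grip_force: 0.0
```

Request:
carry_out(series=[[-0.35,-0.67,0,1],[-0.35,-0.67,0,1],[-0.35,-0.67,0,1],[-0.25,-0.55,0,1],[0,0,0,1]])

```text
t: 20.4
eef_pos: [489.0, -241.9, 263.3]
tcp_rot: [-3.141, 0.001, 2.535]
ft_force: [0.9, 0.6, 0.7]
opening: 0.497
grip_force: 0.0
```

Request:
carry_out(series=[[0,0,0,1],[0,0,0,1],[0,0,0,1],[0,0,0,0.9],[0,0,0,0]])

```text
t: 20.9
eef_pos: [490.3, -239.2, 263.3]
tcp_rot: [-3.142, 0.0, 2.944]
ft_force: [-0.2, 0.9, 0.3]
opening: 0.499
grip_force: 0.0
```

```bash
python3 snap.py w8 rod plain_rod disc_rod rack; python3 - <<'E'
from h import *
from auto import fit
t=env.read_camera("top"); cv2.imwrite("pics/top3.png",t[:,:,::-1])
print(fit(t,"top",None,[0,621,125.8],[1,2,3,4,5]))
k=dict(np.load("w8.npz")); im=cv2.imread("pics/w8.png")
print([proj("wrist",np.array([489.5,-242.5,z]),k)[0].round(0) for z in (10,82)])
A=im[0:330,100:560]; cv2.imwrite("pics/w8c.png",cv2.resize(A,None,fx=1.7,fy=1.7))
E
```

```text
20.95 [ 490.4 -239.1  263.3] [3.142 0.    2.94 ] 0.5023567030404543
rod [(0.97, 386, 181), (0.85, 402, 239), (0.71, 314, 213)]
plain_rod [(0.73, 260, 226), (0.52, 384, 369)]
disc_rod [(0.93, 208, 247)]
rack [(0.88, 274, 215)]
(np.float64(1.0148544024411812), array([621.10713089, 125.98628873]), np.float64(-907.3675537109375))
[array([317., 204.]), array([317., 216.])]
```

View pics/w8c.png

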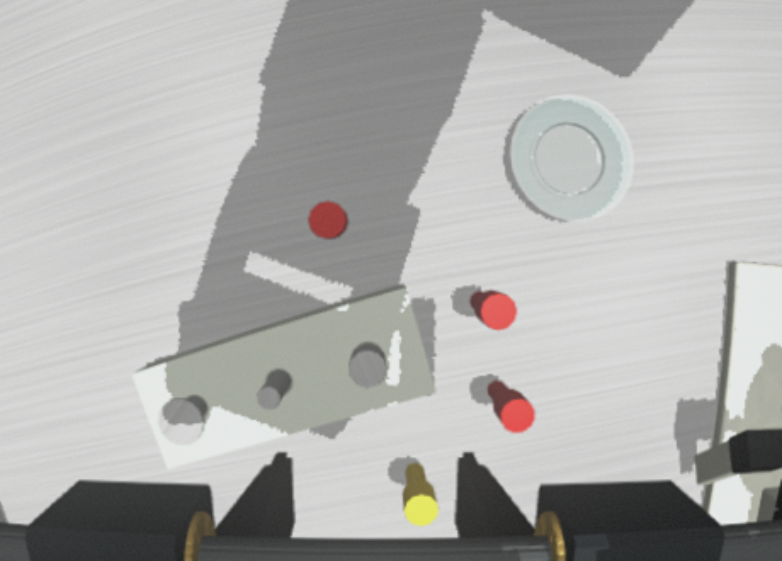

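Wrist crop: the grey thick-headed rod is at (367,368), matching the predicted place. The plain and disc rods are to its left, and the red and yellow look-alikes stand clear of the fingers. The turret measures about 0, clicked in. Now I grasp the rod.

Request:
carry_out(series=[[-0.02,-0.08,-0.8,0],[0,0,-0.9,0],[0,0,-0.9,0],[0,0,-0.9,0],[0,0,-0.62,0]])

```text
t: 21.7
eef_pos: [489.0, -242.5, 54.6]
tcp_rot: [3.141, -0.002, 2.942]
ft_force: [0.2, -0.1, 0.2]
opening: 0.502
grip_force: 0.0
```

Request:
carry_out(series=[[0,0,0,0],[0,0,0,0],[0,0,0,0],[0,0,0,0],[0,0,0,0]], fingers=1)

```text
t: 22.2
eef_pos: [490.5, -243.4, 58.8]
tcp_rot: [-3.141, 0.003, 2.943]
ft_force: [0.6, 0.6, 8.4]
opening: 0.218
grip_force: 30.0
```

Request:
carry_out(series=[[0,0,0.3,0],[0,0,0.5,0],[0,0,0.8,0],[0,0,0.9,0],[0,0,0.9,0]])

```text
t: 22.7
eef_pos: [489.3, -242.7, 229.6]
tcp_rot: [-3.142, 0.0, 2.943]
ft_force: [0.1, -0.5, -1.0]
opening: 0.213
grip_force: 30.0
```

Request:
carry_out(series=[[0,0.4,0.6,0],[0,0.8,0.3,0],[0.1,0.8,0,0],[0.15,0.8,0,0],[0.15,0.8,0,0]])

```text
t: 23.2
eef_pos: [509.5, -61.4, 273.2]
tcp_rot: [3.142, 0.002, 2.942]
ft_force: [1.0, -0.0, -0.8]
opening: 0.214
grip_force: 30.0
```

Request:
carry_out(series=[[0.2,0.8,0,0],[0.2,0.8,0,0],[0.2,0.8,0,0],[0.2,0.8,0,0],[0.2,0.74,0,0]])

```text
t: 23.7
eef_pos: [559.6, 136.0, 273.0]
tcp_rot: [3.141, 0.001, 2.943]
ft_force: [2.0, 0.3, -1.1]
opening: 0.213
grip_force: 30.0
```

Request:
carry_out(series=[[0,0,0,0],[0,0,0,0],[0,0,0,0],[0,0,0,0],[0,0,0,0]])

```text
t: 24.2
eef_pos: [559.7, 133.1, 272.4]
tcp_rot: [3.141, 0.0, 2.941]
ft_force: [1.5, -1.5, -1.0]
opening: 0.215
grip_force: 30.0
```

```bash
python3 snap.py w9 rod open_sleeve; python3 - <<'E'
from auto import *
im=cv2.imread("pics/w9.png"); k=dict(np.load("w9.npz"))
for ph in(-.23,-.2,-.17):
  for ks in ([1,5],[1,2,5]):
    r=fit(im,"wrist",k,[0.,623,126],ks,ph); print(ph,ks,r,"mouth",W([*r[1],ph],disc(70,0,36)).round(1))
p=[623,126,-.195]
print("mouth px",proj("wrist",W(p,disc(70,0,36)),k),"rod foot px",proj("wrist",np.array([560.5,144,211]),k),"caps",[proj("wrist",W(p,disc(70,i*np.pi/3,38)),k)[0].round(0).tolist() for i in (1,2,4,5)])
E
```

```text
24.25 [559.7 133.2 272.4] [3.141 0.    2.942] 0.21660668068264916
rod [(0.95, 321, 290), (0.87, 93, 238), (0.63, 18, 158)]
open_sleeve []
-0.23 [1, 5] (np.float64(1.2671561529971749), array([623.13874536, 122.28867942]), np.float64(-326.952392578125)) mouth [[536.9 142.5  83.5]]
-0.23 [1, 2, 5] (np.float64(0.00037392663228001086), array([622.63758052, 121.7687127 ]), np.float64(-383.76898193359375)) mouth [[536.4 142.   83.5]]
-0.2 [1, 5] (np.float64(-0.502326864515016), array([623.19827974, 122.86237173]), np.float64(-326.2756652832031)) mouth [[536.3 140.5  83.5]]
-0.2 [1, 2, 5] (np.float64(-0.9515121584352412), array([622.70933098, 122.81884226]), np.float64(-388.2085876464844)) mouth [[535.9 140.4  83.5]]
-0.17 [1, 5] (np.float64(-3.589352680379617), array([624.82872665, 121.3135487 ]), np.float64(-312.47039794921875)) mouth [[537.5 136.3  83.5]]
-0.17 [1, 2, 5] (np.float64(-2.755804014045195), array([622.89951889, 123.2479073 ]), np.float64(-387.6348876953125)) mouth [[535.6 138.2  83.5]]
mouth px [[325.63252092 189.09548407]] rod foot px [[337.06392722 250.61865525]] caps [[262.0, 223.0], [259.0, 298.0], [394.0, 297.0], [390.0, 223.0]]
```

```bash
python3 - <<'E'
from h import *
im=cv2.imread("pics/w9.png").mean(2); 
print("cols",list(range(296,356,2)))
for r in range(166,226,2): print(r,*["%3d"%v for v in im[r,296:356:2]])
E
```

```text
cols [296, 298, 300, 302, 304, 306, 308, 310, 312, 314, 316, 318, 320, 322, 324, 326, 328, 330, 332, 334, 336, 338, 340, 342, 344, 346, 348, 350, 352, 354]
166 176 178 173 176 175 174 180 233 179 104 123 117 116 103 131 100 101  93 100 182 234 234 233 233 233 234 234 234 233 234
168 176 177 176 176 176 174 172 205 173  65  65  69  69  68  69  65  69  69  66 173 235 233 234 233 234 234 233 233 234 234
170 175 174 174 177 175 175 174 201 173  68  67  67  69  69  66  69  68  70  66 171 235 234 234 233 234 234 234 233 235 232
172 174 172 176 174 174 173 174 174 166  68  68  68  68  64  68  69  70  69  67 167 236 233 233 234 234 234 233 235 232 183
174 176 175 175 176 174 175 176 176 168  66  66  65  67  69  67  66  71  70  66 136 236 233 233 234 234 234 234 232 176 176
176 176 175 174 175 174 176 175 178 169  60  61  63  61  65  63  68  64  70  69 115 202 174 202 211 210 177 176 176 177 174
178 175 175 174 174 175 172 176 175 167  61  62  65 124 157 160 161 138  76  63 100 173 175 174 174 176 174 175 175 177 174
180 177 177 174 173 176 173 175 173 166  77 100 129 176 205 204 211 209 185 
[... 2075 characters left out ...]
 154 156 143 128 121 123 124 191 221 221 187 151 154 152 152 152 157 152 153 155
216 153 158 152 152 154 155 157 154 154 154 158 101  58  61  59  58  56  63  77 191 159 150 154 156 156 154 156 154 155 154
218 155 158 155 154 155 154 159 153 154 153 146  55  57  57  56  58  59  54  54 125 188 152 155 156 155 155 156 156 154 154
220 152 155 155 153 156 158 154 153 151 151 131  56  56  57  57  57  55  58  56  84 233 150 153 157 156 156 156 156 156 153
222 153 156 154 153 156 155 155 150 154 153 131  58  56  56  55  56  57  56  55  82 224 155 153 155 157 155 156 156 160 154
224 155 155 153 154 156 154 154 154 154 152 131  55  56  56  55  59  56  59  54  86 234 178 153 155 158 155 157 159 158 154
```

The open mouth shows at (324,189) in w9, within 1 px of prediction, and the tab's centre column is 323.5. So the sleeve is clicked in at the front, with its mouth at about (536,142,83.5). I'll go over it and feel my way down.

Request:
carry_out(series=[[-0.22,0.09,-0.3,0],[-0.2,0.08,-0.7,0],[0,0,-0.7,0],[0,0,-0.64,0],[0,0,-0.3,0]])

```text
t: 24.85
eef_pos: [539.0, 142.7, 140.7]
tcp_rot: [3.141, 0.001, 2.943]
ft_force: [-8.4, 1.3, 35.7]
opening: 0.212
grip_force: 30.0
```

Request:
carry_out(series=[[0,0,0,0],[0,0,0,0],[0,0,-0.04,0],[0,0,-0.04,0],[0,0,0,0]])

```text
t: 25.35
eef_pos: [538.6, 142.5, 136.0]
tcp_rot: [3.142, -0.0, 2.943]
ft_force: [-0.0, 0.7, -1.3]
opening: 0.209
grip_force: 30.0
```

Request:
carry_out(series=[[0,0,-0.05,0],[0,0,-0.05,0],[0,0,-0.05,0],[0,0,0,0],[0,0,0,0]])

```text
t: 25.85
eef_pos: [538.7, 142.5, 128.6]
tcp_rot: [3.142, -0.0, 2.943]
ft_force: [-0.8, 0.7, -1.1]
opening: 0.211
grip_force: 30.0
```

Request:
carry_out(series=[[0,0,-0.05,0],[0,0,-0.05,0],[0,0,0,0],[0,0,0,0],[0,0,0,0]])

```text
t: 26.35
eef_pos: [538.8, 142.5, 123.7]
tcp_rot: [3.141, 0.0, 2.943]
ft_force: [-0.2, 0.3, -0.5]
opening: 0.213
grip_force: 30.0
```

```bash
python3 snap.py w10 rod open_sleeve; python3 - <<'E'
from h import *
k=dict(np.load("w10.npz")); M=np.array([536,142,83.5])
tc=np.array([538.8,142.5,123.7])
s=env.read_camera("side"); cv2.imwrite("pics/side3.png",s[:,:,::-1])
print([(round(d["conf"],2),int(d["position"][1]*640),int(d["position"][0]*480)) for d in env.look_for("side","rod")])
for n,P in [("M",M),("tcp",tc),("foot nominal",tc-[0,0,48.8]),("headtop",tc+[0,0,23])]: print(n,proj("wrist",P,k)[0].round(0),proj("side",P)[0].round(0))
im=cv2.imread("pics/w10.png").mean(2)
print("W cols",list(range(276,366,3)))
for r in range(200,296,3): print(r,*["%3d"%v for v in im[r,276:366:3]])
im=s.mean(2); u,v=proj("side",M)[0].astype(int)
print("S cols",u-30,"rows",v-50)
for r in range(v-50,v+26,2): print(r,*["%3d"%x for x in im[r,u-30:u+30:2]])
E
```

```text
26.4 [538.8 142.5 123.7] [3.141 0.    2.943] 0.2134089784784115
rod [(0.84, 26, 294), (0.81, 9, 233), (0.74, 317, 290)]
open_sleeve [(0.66, 317, 261)]
[(0.75, 370, 320), (0.66, 342, 324), (0.57, 411, 332), (0.55, 328, 368), (0.24, 348, 217)]
M [319. 259.] [315. 222.]
tcp [320. 289.] [316. 208.]
foot nominal [320. 259.] [316. 224.]
headtop [320. 310.] [316. 200.]
W cols [276, 279, 282, 285, 288, 291, 294, 297, 300, 303, 306, 309, 312, 315, 318, 321, 324, 327, 330, 333, 336, 339, 342, 345, 348, 351, 354, 357, 360, 363]
200 177 176 176 176 176 176 174 179 177 178 179 178 178 176 175 175 176 174 176 177 176 176 176 174 176 178 177 180 178 177
203 176 178 176 174 174 177 176 175 178 179 180 179 179 176 175 177 177 176 176 176 175 176 176 176 177 176 176 178 178 177
206 177 176 176 175 173 173 175 174 176 177 176 179 175 178 176 176 177 176 175 177 175 176 176 174 175 177 178 177 177 177
209 175 177 175 176 177 175 176 175 175 111 109 109 108  87  89  89  87  87  88  75 174 176 176 177 177 176 177 176 178 177
212 175 174 175 177 177 174 175 173 177  63  58  60  61  62  61  61  58  63  61  
[... 7422 characters left out ...]
  97  97  96  97  80  94  84  84  80  85  85  85  86  71  62  67  70  70  69  67
237 130 129 132 131 132 129  84 158 160 128  94  97  94  41  26 168  84  86  87  85  86  85  87  87  60  62  67  70  70  68
239 130 128 129 132 132 130 126 148 159 161  91  94  12  16  14  61  95  84  86  87  85  87  86  87  86  56  64  68  70  70
241 130 131 128 131 132 132 125  98 159 160 133  98  36  17  16  27  96  81  70  85  88  88  86  86  86  77  57  66  73  84
243 130 129 129 130 132 132 131  76 138  92  96  96  75  13  13  67  84  97  83  56  62  81  86  86  86  88  84  81  87  87
245 128 129 130 129 131 131 132 113  94  96  97  98  95  70  92  92  92  97  98  80  61  58  71  78  83  84  83  80  76  70
```

The wrist patch puts the mouth ring at columns 298–341. The shaft (columns 309–330) is inside it, centred in y, with the foot toward the back wall. Now I tilt the rod forward by pivoting it in the pads.

Request:
carry_out(series=[[-0.055,0.011,-0.01,0],[-0.055,0.011,-0.01,0],[-0.055,0.011,-0.01,0],[-0.055,0.011,-0.015,0],[-0.055,0.011,-0.015,0]])

```text
t: 27.1
eef_pos: [524.7, 145.3, 120.6]
tcp_rot: [3.142, -0.0, 2.943]
ft_force: [-0.1, -0.4, -0.8]
opening: 0.211
grip_force: 30.0
```

Request:
carry_out(series=[[-0.055,0.011,-0.02,0],[-0.055,0.011,-0.02,0],[-0.055,0.011,-0.02,0],[-0.055,0.011,-0.03,0],[0,0,0,0]])

```text
t: 27.6
eef_pos: [513.5, 147.5, 116.0]
tcp_rot: [-3.142, -0.0, 2.943]
ft_force: [-0.1, 0.3, -1.3]
opening: 0.214
grip_force: 30.0
```

```bash
python3 snap.py w11 rod open_sleeve; python3 - <<'E'
from h import *
k=dict(np.load("w11.npz")); M=np.array([536,142,83.5]); f=np.array([-.981,.194,0]); t=np.array([-.981*.5,.194*.5,.866])
tc=np.array([513.5,147.5,116.])
for n,P in [("M",M),("tcp",tc),("aligned headtop",M+62*t),("headbottom",M+34*t),("foot straight",tc-[0,0,48.8])]: print(n,proj("wrist",P,k)[0].round(0),proj("side",P)[0].round(0))
im=cv2.imread("pics/w11.png").mean(2)
print("W cols",list(range(270,372,4)))
for r in range(236,330,4): print(r,*["%3d"%v for v in im[r,270:372:4]])
E
```

```text
27.65 [513.8 147.5 116.1] [ 3.142 -0.     2.943] 0.21329171991584364
rod [(0.85, 320, 290), (0.62, 320, 365)]
open_sleeve [(0.68, 319, 364)]
M [319. 304.] [315. 222.]
tcp [320. 289.] [306. 212.]
aligned headtop [318. 291.] [302. 205.]
headbottom [318. 298.] [308. 213.]
foot straight [320. 259.] [306. 228.]
W cols [270, 274, 278, 282, 286, 290, 294, 298, 302, 306, 310, 314, 318, 322, 326, 330, 334, 338, 342, 346, 350, 354, 358, 362, 366, 370]
236 171 174 173 173 171 170 175 175 175 174 173 169 173 171 170 172 171 172 171 171 172 234 234 171 174 173
240 172 173 173 172 170 170 173 173 172 174 175 172 172 172 171 171 170 174 173 172 169 234 234 171 171 173
244 171 172 172 173 172 170 169 170 171 173 172 173 172 173 172 171 172 172 172 172 172 234 234 173 173 175
248 170 170 170 169 170 172 170 170 108  52  57  55  53  55  57  53  73 170 171 171 171 213 234 171 169 171
252 173 172 170 173 171 169 172 171 107  54  56  56  53  53  55  53  67 171 170 171 174 176 234 171 170 171
256 173 170 171 170 171 168 170 172 107  54  55  55  54  53  56  56  61 168 171 173 172 234 229 172 172 171
260 17
[... 1237 characters left out ...]
 143 138 139 137 135 142  51  44  44  42  45  71  59
308  79  68  47  36  39  45  39  90 139 137 140 140 138 141 140 140 136 140  90  44  41  42  43  49  70  84
312  91  65  57  38  43  41  42  53  93 124 144 138 140 139 145 140 140  93  57  41  42  37  36  54  69  93
316  97  63  52  45  45  46  46  54  79  78  82  89 123 115  90  84  81  85  63  47  45  42  43  58  66  97
320 107  64  60  61  58  61  60  59  61  61  59  61  62  58  61  63  60  59  59  61  60  61  62  60  65 109
324 100  66  69  68  68  70  71  72  71  74  73  72  72  75  74  74  73  75  73  73  70  70  67  67  67 104
328 109  72  74  75  75  73  75  73  74  75  75  76  75  76  76  73  75  77  75  75  76  75  75  76  75 109
```

Only the head's round top shows now, with no shaft in front of it, and its centre (322,289) is near the aligned prediction (318,291). The rod has tilted into line. Next: push in along the sleeve axis, then release.

Request:
carry_out(series=[[0.03,-0.006,-0.05,0],[0.03,-0.006,-0.05,0],[0.03,-0.006,-0.05,0],[0.02,-0.004,-0.04,0],[0,0,0,0]])

```text
t: 28.25
eef_pos: [519.5, 146.3, 106.3]
tcp_rot: [-3.141, -0.001, 2.943]
ft_force: [0.2, -0.2, -1.1]
opening: 0.219
grip_force: 30.0
```

Request:
carry_out(series=[[0,0,0,0],[0,0,0,0],[0,0,0,0],[0,0,0,0],[0,0,0,0]], fingers=0.25)

```text
t: 28.75
eef_pos: [519.5, 146.4, 106.8]
tcp_rot: [3.141, 0.0, 2.943]
ft_force: [0.9, 0.2, 0.7]
opening: 0.378
grip_force: 0.0
```

```bash
python3 snap.py w12 rod; python3 - <<'E'
from h import *
k=dict(np.load("w12.npz")); M=np.array([536,142,83.5]); t=np.array([-.981*.5,.194*.5,.866])
for n,P in [("M",M),("home headtop",M+36*t),("home head bottom",M+8*t)]: print(n,proj("wrist",P,k)[0].round(0))
im=cv2.imread("pics/w12.png").mean(2)
print("W cols",list(range(262,380,4)))
for r in range(236,330,4): print(r,*["%3d"%v for v in im[r,262:380:4]])
E
```

```text
28.8 [519.5 146.4 106.7] [3.141 0.    2.943] 0.3735959552464711
rod [(0.94, 322, 104), (0.78, 5, 256)]
M [318. 301.]
home headtop [318. 294.]
home head bottom [318. 300.]
W cols [262, 266, 270, 274, 278, 282, 286, 290, 294, 298, 302, 306, 310, 314, 318, 322, 326, 330, 334, 338, 342, 346, 350, 354, 358, 362, 366, 370, 374, 378]
236 178 174 175 176 177 175 173 173 176 174 177 178 178 176 176 178 176 173 174 175 175 174 176 216 235 236 179 176 178 178
240 175 174 176 175 177 175 175 176 173 174 155 157 158 152 152 154 155 150 146 175 175 175 175 202 236 236 172 176 179 177
244 174 173 174 175 176 176 175 173 174 177  64  55  57  56  59  59  59  61  60 174 174 176 176 176 236 237 174 175 177 175
248 175 175 175 174 173 175 173 173 173 175  63  58  56  57  57  59  60  57  57 172 175 173 175 175 236 220 176 174 176 177
252 174 177 176 175 175 174 174 174 174 176  65  57  56  56  57  59  59  57  58 173 177 176 177 175 237 174 175 175 173 176
256 176 178 177 175 177 175 174 176 174 176  63  56  59  56  56  56  55  58  55 174 175 174 175 175 236 176 177 176 174 174
260 176 179 178 177 177 175
[... 1504 characters left out ...]
 138 145 158 162 158 162 162 159 137 135 227 233 235 182  41  44  44  48  44  46
312  40  35  43  43  41  44 161 158 156 152 143 133 157 163 159 161 159 132 146 224 228 223 222 232  50  43  43  46  42  41
316  50  50  49  47  48  51 116 120 120 125  96 117 110  96 120 103 112 122  89 186 180 174 166 166  58  51  50  55  54  53
320  64  63  62  60  64  64  63  65  61  66  67  62  63  66  65  63  65  64  66  64  67  66  66  65  66  65  65  62  64  64
324  64  68  69  72  72  71  73  72  74  75  75  77  78  77  76  77  80  78  79  76  76  73  76  71  71  73  71  68  66  66
328  76  78  77  78  78  78  80  80  80  77  80  77  81  79  77  80  80  79  81  81  79  80  81  78  82  80  81  77  78  78
```

The mouth is empty (floor visible at (318,300)), and the network sees the rod at (322,104). It came out forward onto the table. I'll find how it lies.

```bash
python3 snap.py w13 rod; python3 - <<'E'
from h import *
k=dict(np.load("w13.npz"))
im=cv2.imread("pics/w13.png"); g=im.mean(2)
print("cols",list(range(230,420,6)))
for r in range(30,240,6): print(r,*["%3d"%v for v in g[r,230:420:6]])
print(onz("wrist",(322,104),11,k))
E
```

```text
28.9 [519.5 146.4 106.7] [3.141 0.    2.943] 0.37603010074779125
rod [(0.73, 322, 107), (0.68, 7, 253)]
cols [230, 236, 242, 248, 254, 260, 266, 272, 278, 284, 290, 296, 302, 308, 314, 320, 326, 332, 338, 344, 350, 356, 362, 368, 374, 380, 386, 392, 398, 404, 410, 416]
30 145 175 212 211 213 215 218 217 216 213 214 214 213 213 215 215 214 145  96 128 146 157 148 132 209 209 211 210 209 208 210 210
36 143 142 217 216 215 216 215 213 214 215 213 215 216 214 213 214 215 178  90 126 149 158 151 136 207 213 212 211 209 209 212 209
42 141 143 215 211 214 215 214 215 215 214 215 215 214 215 215 216 213 213  96 123 148 161 153 137 142 210 210 210 208 210 210 212
48 141 143 147 215 216 214 215 214 215 216 218 214 213 213 214 158 221 213 122 120 146 161 154 140 113 209 211 213 214 214 213 215
54 144 143 142 216 215 217 215 211 214 216 216 215 216 215 217 166 226 207 140 113 142 156 149 137 112 214 214 212 211 214 213 213
60 141 147 142 190 215 217 216 214 217 217 215 216 217 214 214 176 230 200 153 102 127 135 109 103 108 210 211 208 209 210 212 213
66 143 146 148 153 217 217 216 218 215 215 2
[... 3118 characters left out ...]
210 164 166 167 165 166 165 170 169 173 172 170 171 171 171 171 171 171 173 173 173 176 177 177 177 178 177 178 179 180 181 236 236
216 176 177 176 176 174 173 177 177 176 175 173 172 175 178 176 175 176 176 177 178 218 179 189 180 179 176 177 177 183 184 236 237
222 175 176 172 173 175 175 176 178 177 175 175 175 177 179 175 174 176 177 177 177 236 236 236 178 180 176 178 179 181 182 236 237
228 175 175 173 176 176 177 177 175 177 176 173 177 177 179 176 174 174 175 176 175 230 236 236 176 177 178 180 178 180 182 229 188
234 174 175 177 176 178 175 175 177 176 176 175 175 177 178 172 176 175 175 176 176 177 236 236 177 178 179 178 181 178 179 181 181
[423.79066927 166.86687947  11.        ]
```

```bash
python3 - <<'E'
from h import *
k=dict(np.load("w13.npz")); g=cv2.imread("pics/w13.png").mean(2)
for c in range(312,342,3): print(c,"rows36-60",*["%3d"%v for v in g[36:62:2,c]],"| 96-112",*["%3d"%v for v in g[96:113:2,c]],"| 136-154",*["%3d"%v for v in g[136:154:2,c]])
for n,u,z in [("headend",(323,145),11),("junction",(323,104),11),("foot",(327,46),7),("headL",(308.5,126),11),("headR",(335,126),11),("driver",(353,50),12)]: print(n,onz("wrist",u,z,k).round(1))
E
```

```text
312 rows36-60 214 215 213 214 215 213 214 216 215 215 215 216 214 | 96-112 171 151 142 134 169 172 176 177 180 | 136-154 205 207 209 138 219 214 211 208 159
315 rows36-60 213 215 212 215 214 214 214 216 214 217 184 184 199 | 96-112 166 170 171 183 196 198 200 199 203 | 136-154 218 218 218 155 201 214 212 215 219
318 rows36-60 212 215 214 215 214 198 146 122 127 133 134 141 145 | 96-112 198 201 203 203 216 217 219 219 220 | 136-154 224 223 223 164 163 213 213 218 219
321 rows36-60 213 214 213 216 204 165 170 174 175 179 182 186 189 | 96-112 218 218 219 207 230 230 232 233 233 | 136-154 233 231 232 194 159 213 213 218 218
324 rows36-60 214 212 214 216 191 195 201 203 205 208 212 213 215 | 96-112 228 227 226 223 235 235 236 235 235 | 136-154 221 219 219 188 152 212 217 220 216
327 rows36-60 214 212 215 213 194 218 226 228 229 230 231 230 229 | 96-112 211 210 206 200 231 231 228 226 226 | 136-154 202 203 198 186 119 211 217 219 218
330 rows36-60 215 213 215 213 202 211 222 221 218 219 217 216 216 | 96-112 173 168 166 163 214 210 210 206 206 | 136-154 187 183 180 173 132 215 219 219 217
333 rows36-60 145 160 184 190 214 185 204 202 196 195 192 188 185 | 96-112 178 184 212 210 202 191 189 186 184 | 136-154 150 150 144 141 156 216 219 218 219
336 rows36-60 122 137 142 143 143 143 151 152 146 147 143 162 164 | 96-112 217 218 220 218 214 169 162 156 150 | 136-154 218 221 219 214 215 217 221 218 219
339 rows36-60  99  98  92  91  90  88  89 102 101 119 133 140 147 | 96-112 218 218 220 216 217 218 217 216 215 | 136-154 218 220 216 214 215 219 218 219 219
headend [452.6 161.8  11. ]
junction [423.9 167.6  11. ]
foot [381.5 179.1   7. ]
headL [437.3 154.5  11. ]
headR [441.  172.7  11. ]
driver [389.  196.1  12. ]
```

The rod lies head toward the carousel: head end (453,162), foot (382,179). The lengths match (29 + 44 mm). I'll regrip it near the head's end and see whether it hangs foot-down in the pads.

Request:
carry_out(series=[[-0.5,0.1,0.1,-0.38],[-0.5,0.13,0,0],[-0.52,0.12,-0.1,0],[0,0,-0.5,0],[0,0,-0.7,0]])

```text
t: 29.45
eef_pos: [444.0, 164.4, 47.4]
tcp_rot: [3.14, 0.004, 2.904]
ft_force: [1.7, -0.4, -0.4]
opening: 0.372
grip_force: 0.0
```

```bash
python3 snap.py w14 rod; python3 - <<'E'
from h import *
k=dict(np.load("w14.npz")); g=cv2.imread("pics/w14.png").mean(2)
for P in [(452.6,161.8,11),(423.9,167.6,11),(381.5,179.1,7)]: print(proj("wrist",np.array(P),k).round(0))
print("cols",list(range(266,380,4)))
for r in range(130,312,6): print(r,*["%3d"%v for v in g[r,266:380:4]])
E
```

```text
29.5 [442.  163.7  42.3] [-3.140e+00 -3.000e-03  2.903e+00] 0.37260182839516165
rod [(0.88, 315, 232), (0.56, 4, 468)]
[[319. 279.]]
[[317. 231.]]
[[319. 153.]]
cols [266, 270, 274, 278, 282, 286, 290, 294, 298, 302, 306, 310, 314, 318, 322, 326, 330, 334, 338, 342, 346, 350, 354, 358, 362, 366, 370, 374, 378]
130 154 153 153 151 151 152 153 220 223 224 224 223 222 224 224 151  92 114 135 145 148 164 170 167 161 153 143 130 222
136 150 153 151 153 152 152 155 152 204 222 224 223 224 222 222 155 114 111 132 144 155 160 170 168 164 154 146 128 214
142 151 153 152 152 152 154 152 152 151 171 222 223 223 225 223 221 150 105 125 142 151 164 168 168 165 157 150 132 190
148 151 152 150 151 151 152 154 155 153 150 152 222 222 222 223 223 152 100 120 139 150 163 170 168 165 158 149 136 163
154 154 153 153 150 150 151 150 152 151 153 154 121 132 195 180 164 146  95 115 137 149 159 168 168 164 159 153 141 139
160 151 151 154 153 154 153 153 153 155 154 155 126 142 202 240 223 175 125 111 134 145 157 169 167 165 162 152 144 122
166 153 154 153 152 155 154 153 153 153 153 151 128 144 161 159 199 
[... 2231 characters left out ...]
  44 149 150 150 152 147 152 152 151 150 148 146 145 151 151 151 150 152 152  48  50  51  49  46 170
286  46  49  45  48  44 153 154 153 152 151 150 151 149 151 151 150 151 153 153 151 153 152 153  50  52  46  45  47  47
292  42  45  48  46  48 150 149 149 152 149 153 151 153 152 153 151 151 154 150 150 150 151 154  48  51  50  43  46  43
298  44  40  48  47  44 153 155 153 152 155 153 150 152 153 151 153 150 153 152 152 157 151 153  46  49  49  45  46  44
304  45  45  49  50  44 150 149 150 150 152 163 197 204 198 155 154 155 155 153 152 155 153 151  49  48  49  44  46  41
310  43  47  45  45  48 155 155 172 199 212 215 224 224 224 215 212 213 218 214 215 217 204 217  46  48  44  51  47  39
```

Request:
carry_out(series=[[0.04,-0.03,-0.4,0],[0,0,-0.3,0],[0,0,-0.06,0],[0,0,0,0],[0,0,0,0]])

```text
t: 30.05
eef_pos: [445.9, 162.5, 9.7]
tcp_rot: [3.141, 0.001, 2.903]
ft_force: [0.3, 0.6, -0.6]
opening: 0.375
grip_force: 0.0
```

Request:
carry_out(series=[[0,0,0,0],[0,0,0,0],[0,0,0,0],[0,0,0.2,0],[0,0,0.3,0]], fingers=1)

```text
t: 30.55
eef_pos: [445.0, 162.3, 33.9]
tcp_rot: [-3.141, -0.001, 2.903]
ft_force: [1.1, 0.4, -0.7]
opening: 0.212
grip_force: 30.0
```

Request:
carry_out(series=[[0,0,0.6,0],[0,0,0.8,0],[0,0,0.6,0],[0,0,0,0],[0,0,0,0]])

```text
t: 31.05
eef_pos: [445.4, 162.4, 134.3]
tcp_rot: [3.141, 0.001, 2.903]
ft_force: [0.7, 1.1, -1.7]
opening: 0.214
grip_force: 30.0
```

```bash
python3 snap.py w15 rod; python3 - <<'E'
from h import *
k=dict(np.load("w15.npz")); g=cv2.imread("pics/w15.png").mean(2)
print("cols",list(range(266,380,4)))
for r in range(120,322,6): print(r,*["%3d"%v for v in g[r,266:380:4]])
E
```

```text
31.1 [445.  162.3 133.4] [-3.141 -0.     2.903] 0.2122648859304844
rod [(0.74, 318, 243)]
cols [266, 270, 274, 278, 282, 286, 290, 294, 298, 302, 306, 310, 314, 318, 322, 326, 330, 334, 338, 342, 346, 350, 354, 358, 362, 366, 370, 374, 378]
120 147 148 147 145 215 215 214 215 218 220 221 220 219 218 215 137 108 131 146 157 163 158 144 120 218 217 215 214 213
126 143 144 146 150 149 216 220 217 216 216 218 216 214 216 215 169 101 128 144 157 162 156 145 129 214 215 215 214 214
132 148 148 145 144 146 145 207 215 217 216 218 217 218 217 216 150  95 124 142 156 164 159 148 136 165 216 215 215 216
138 145 144 143 144 145 147 149 214 216 216 217 217 216 215 216 216 104 120 137 151 162 162 150 137 115 215 213 213 214
144 146 147 146 145 145 147 144 145 215 217 217 215 214 215 215 217 137 110 135 148 163 160 152 141 115 216 214 214 216
150 146 144 147 147 147 143 144 145 145 147 211 217 215 216 216 214 171 104 132 147 161 158 157 144 125 219 218 215 216
156 144 146 145 147 148 148 147 146 148 148 109 131 141 151 154 206 186 133 125 143 161 159 155 145 129 209 213 212 212
162 146 147 147 147
[... 2520 characters left out ...]
  41  41  39  47  48 123 130 140 141 142 148 142 135 130 111  59  48  44  44  45  44  63  51  47  49
294  47  47  39  38  43  38  40  47  42 124 130 141 143 142 146 142 134 127 112  53  46  45  41  46  48  47  51  49  51
300  42  45  40  40  37  40  38  43  46 123 129 139 142 142 147 140 133 128 111  48  45  42  44  47  44  48  46  47  43
306  40  69  70  39  38  40  43  44  42 238 158 135 141 139 146 137 129 140 239  40  44  45  42  43  44  73  73  46  45
312  41  95  63  55  40  40  44  42  45 235 235 236 235 228 236 236 209 237 235  54  42  45  39  43  55  70  96  45  44
318  38 101  61  54  55  55  58  57  54  57  55  55  59  56  55  57  56  55  57  60  57  59  53  57  54  60 101  39  49
```

The rod is held horizontally, foot toward the robot, and friction keeps it from hanging. I'll lever it upright by pressing the head's end on the fixed bar handle's front edge (on the axis, so no turning torque).

Request:
carry_out(series=[[0,0,0.8,0.37],[0.3,-0.07,0.7,0],[0.5,-0.11,0,0],[0.6,-0.13,0,0],[0.5,-0.1,-0.3,0]])

```text
t: 31.65
eef_pos: [542.2, 141.6, 193.7]
tcp_rot: [3.141, 0.001, 2.942]
ft_force: [0.0, -0.3, -1.1]
opening: 0.212
grip_force: 30.0
```

Request:
carry_out(series=[[0,0,-0.2,0],[0,0,-0.06,0],[0,0,0,0],[0,0,0,0],[0,0,0,0]])

```text
t: 32.15
eef_pos: [540.2, 142.1, 181.2]
tcp_rot: [3.141, 0.001, 2.942]
ft_force: [-0.2, -0.4, -0.9]
opening: 0.212
grip_force: 30.0
```

Request:
carry_out(series=[[0,0,-0.06,0],[0,0,-0.06,0],[0,0,-0.06,0],[0,0,-0.04,0],[0,0,0,0]])

```text
t: 32.65
eef_pos: [541.1, 142.0, 171.9]
tcp_rot: [3.14, 0.003, 2.942]
ft_force: [-5.8, -1.3, 22.2]
opening: 0.213
grip_force: 30.0
```

Request:
carry_out(series=[[-0.02,0,-0.05,0],[-0.02,0,-0.05,0],[-0.02,0,-0.05,0],[-0.02,0,-0.04,0],[0,0,0,0]])

```text
t: 33.15
eef_pos: [537.8, 142.2, 161.8]
tcp_rot: [3.14, 0.004, 2.942]
ft_force: [1.5, 1.0, 11.3]
opening: 0.215
grip_force: 30.0
```

```bash
cat > patch.py <<'E'
import sys
from h import *
n=sys.argv[1]; c0,c1,cs,r0,r1,rs=map(int,sys.argv[2:8])
g=cv2.imread(f"pics/{n}.png").mean(2)
print("cols",list(range(c0,c1,cs)))
for r in range(r0,r1,rs): print(r,*["%3d"%v for v in g[r,c0:c1:cs]])
E
python3 snap.py w16 rod; python3 patch.py w16 270 372 4 150 320 6
```

```text
33.2 [537.7 142.2 161.7] [3.14  0.004 2.942] 0.2136378672509439
rod [(0.74, 319, 246), (0.62, 14, 229), (0.57, 40, 281)]
cols [270, 274, 278, 282, 286, 290, 294, 298, 302, 306, 310, 314, 318, 322, 326, 330, 334, 338, 342, 346, 350, 354, 358, 362, 366, 370]
150 145 147 146 144 145 144 143 145 143 150 217 217 217 216 218 219 218 216 214 213 215 215 216 216 218 220
156 141 142 142 146 145 145 148 149 147 147 216 214 215 215 216 218 218 218 220 218 220 219 218 217 216 216
162 220 162 144 145 142 144 143 146 147 147 123 131 140 144 136 151 217 215 216 216 216 219 220 221 221 220
168 143 146 145 143 145 147 144 144 145 129 123 134 144 146 139 127 185 219 216 216 216 217 215 213 214 214
174 125 128 131 131 132 136 136 138 140 127 122 133 141 146 141 128 165 214 218 218 216 218 216 214 216 216
180 173 176 174 175 175 175 173 171 170 140 124 136 144 148 139 130 186 234 235 235 234 235 235 235 235 235
186 172 176 175 174 174 174 175 174 175 138 125 137 142 146 139 127 185 234 234 235 235 235 197 178 177 206
192 174 176 174 174 176 173 173 175 177 141 125 135 145 144 140 124 138 173 173 175 176
[... 1588 characters left out ...]
 146 138 134 128 117  82  47  46  43  41 225 225 231
288  47  58  38  41  43  41  45  77 119 128 137 139 138 144 139 131 125 117  79  48  41  43  42  35  60  49
294  46  39  38  40  40  39  42  78 123 129 136 140 138 145 138 132 123 112  82  41  40  43  40  45  46  46
300  41  40  39  42  42  40  38  73 122 129 137 138 137 144 137 129 122 113  82  41  39  38  37  38  41  43
306  74  71  41  36  38  43  39  61  99  93  94  97  97  95  97  94  98 106  64  45  37  38  36  39  68  71
312  90  64  54  38  33  36  38  39 161  56  39  42  47  41  46  40 214 231  49  39  44  36  36  56  64  92
318 100  61  55  55  53  54  53  52  50  56  54  53  54  55  55  56  56  52  52  53  55  54  53  54  60 101
```

```bash
cat > beta.py <<'E'
import sys
from h import *
n=sys.argv[1]; tc=np.array(eval(sys.argv[2])); ps=float(sys.argv[3]); k=dict(np.load(n+".npz")); f=np.array([-.981,.194,0])*(float(sys.argv[4]) if len(sys.argv)>4 else 1)
for b in range(0,125,10):
    B=np.radians(b); u=-np.cos(B)*f+np.sin(B)*np.array([0,0,1]); nn=np.sin(B)*f+np.cos(B)*np.array([0,0,1]) # nn: upper side normal
    P=tc+[0,0,6]; ft=P-ps*u; j=P-(ps-44)*u; w=np.cross(u,nn)
    wd=lambda c,r:np.linalg.norm(proj("wrist",c+r*w,k)-proj("wrist",c-r*w,k))
    print(b,"foot",proj("wrist",ft+7*nn,k)[0].round(0),"w%.0f"%wd(ft,7),"junc",proj("wrist",j+7*nn,k)[0].round(0),"w%.0f"%wd(j,7),"headend",proj("wrist",P+(72-ps)*u+11*nn,k)[0].round(0),proj("wrist",P+(72-ps)*u-11*nn,k)[0].round(0))
E
python3 beta.py w16 "[537.7,142.2,161.7]" 66; echo; python3 beta.py w15 "[445,162.3,133.4]" 66|head -3; python3 patch.py w16 300 342 2 158 172 2
```

```text
0 foot [320. 153.] w32 junc [320. 254.] w31 headend [320. 315.] [320. 296.]
10 foot [320. 152.] w30 junc [320. 250.] w30 headend [320. 312.] [320. 300.]
20 foot [320. 155.] w28 junc [320. 247.] w29 headend [320. 309.] [320. 304.]
30 foot [320. 161.] w27 junc [320. 245.] w29 headend [320. 304.] [320. 308.]
40 foot [320. 170.] w25 junc [320. 246.] w28 headend [320. 300.] [320. 311.]
50 foot [320. 182.] w24 junc [320. 247.] w28 headend [320. 295.] [320. 314.]
60 foot [320. 195.] w23 junc [320. 250.] w27 headend [320. 290.] [320. 317.]
70 foot [320. 210.] w23 junc [320. 254.] w27 headend [320. 285.] [320. 319.]
80 foot [320. 226.] w22 junc [320. 259.] w27 headend [320. 281.] [320. 320.]
90 foot [320. 242.] w22 junc [320. 265.] w26 headend [320. 277.] [320. 320.]
100 foot [320. 259.] w22 junc [320. 271.] w26 headend [320. 273.] [320. 320.]
110 foot [320. 277.] w21 junc [320. 278.] w26 headend [320. 271.] [320. 318.]
120 foot [320. 294.] w22 junc [320. 285.] w26 headend [320. 269.] [320. 316.]

0 foot [313. 152.] w32 junc [318. 253.] w30 headend [321. 314.] [321. 295.]
10 foot [314. 151.] 
[... 160 characters left out ...]
308, 310, 312, 314, 316, 318, 320, 322, 324, 326, 328, 330, 332, 334, 336, 338, 340]
158 145 145 145 145 155 153 215 219 216 217 218 219 220 219 219 218 217 219 219 220 219
160 144 146 146 147 144 146 183 168 139 137 140 133 147 152 191 220 219 219 217 217 216
162 145 147 149 147 143 123 123 131 135 140 146 144 139 136 132 151 203 217 216 215 216
164 148 148 146 146 116 120 128 136 137 143 150 146 141 141 138 127 134 216 216 216 216
166 148 148 147 135 109 121 128 134 137 143 148 145 141 140 137 129 120 210 220 220 220
168 146 145 147 129 109 123 129 134 138 144 149 146 143 139 137 127 118 185 220 219 218
170 144 145 145 129 106 122 128 134 136 141 147 145 140 140 136 129 118 166 217 216 217
```

The model matches: the rod has tilted about 30° (foot row 160, width 26). I'll continue to 60°.

Request:
carry_out(series=[[-0.02,0.004,-0.04,0],[-0.02,0.004,-0.04,0],[-0.02,0.004,-0.04,0],[-0.01,0,-0.03,0],[0,0,0,0]])

```text
t: 33.75
eef_pos: [532.6, 142.4, 152.1]
tcp_rot: [-3.141, -0.001, 2.942]
ft_force: [1.0, 0.7, -1.7]
opening: 0.212
grip_force: 30.0
```

```bash
python3 snap.py w17 rod; python3 patch.py w17 296 346 3 150 262 4
```

```text
33.8 [532.7 142.4 152.3] [-3.141e+00 -1.000e-03  2.942e+00] 0.21484875374826368
rod [(0.78, 12, 235), (0.66, 319, 249), (0.62, 31, 293)]
cols [296, 299, 302, 305, 308, 311, 314, 317, 320, 323, 326, 329, 332, 335, 338, 341, 344]
150 145 149 149 148 220 217 215 214 215 214 216 216 215 214 214 216 217
154 143 145 142 144 216 214 214 213 215 217 217 218 215 215 215 218 217
158 141 143 144 146 145 217 216 215 217 218 218 219 218 216 214 213 213
162 144 147 149 148 148 157 216 189 189 198 215 216 216 216 218 217 218
166 145 143 142 142 140 117 131 138 147 141 140 128 191 219 218 217 217
170 145 146 147 146 101 122 131 136 146 142 138 132 118 216 215 216 215
174 145 147 145 144 105 123 132 140 146 140 139 132 117 222 220 221 220
178 146 143 143 142 105 124 132 138 146 141 138 131 115 218 215 218 188
182 134 136 137 138 105 125 134 137 146 141 139 132 114 199 204 207 212
186 172 172 170 171 107 125 133 138 146 139 137 132 115 236 234 234 234
190 170 172 171 172 109 126 133 138 147 140 138 131 115 236 235 234 234
194 171 175 172 175 110 125 135 138 148 142 138 129 115 174 186 179 174
198 172 
[... 443 characters left out ...]
 116 128 133 136 145 140 134 127 111 103 172 175 234
226 170 172 173 147 116 128 136 140 146 139 134 127 111  99 170 173 235
230 171 172 170 153 119 129 134 141 146 138 132 127 113 111 174 174 235
234 169 171 171 169 116 131 137 138 145 140 133 127 109 149 172 174 179
238 171 172 170 150 120 129 136 138 145 137 132 126 109 141 169 172 172
242 155 156 152 142 117 129 137 137 144 139 132 125 108 130 152 154 156
246 159 157 122 121 127 135 136 134 140 144 137 137 133 130 130 153 159
250 156  97 117 123 129 133 135 135 139 144 138 137 129 130 119 111 156
254 157  97 115 122 130 136 137 135 141 145 138 136 131 130 118 110 156
258 156 100 118 123 131 135 137 134 141 145 138 136 132 130 115 110 153
```

The head slipped off the bar edge at about 35°. A better lever: flip the gripper 180° so the foot points at the bar, then press the foot against the bar's overhanging front face, which drives it down and under.

Request:
carry_out(series=[[-0.2,0.04,0.4,0],[-0.3,0.06,0.6,0],[-0.3,0.06,0.6,-0.5],[0,0,0.05,-1],[0,0,0,-1]])

```text
t: 34.35
eef_pos: [493.0, 150.6, 236.5]
tcp_rot: [3.14, 0.002, 2.676]
ft_force: [-0.2, -0.3, -1.8]
opening: 0.211
grip_force: 30.0
```

Request:
carry_out(series=[[0,0,0,-1],[0,0,0,-1],[0,0,0,-1],[0,0,0,-1],[0,0,0,-1]])

```text
t: 34.85
eef_pos: [492.9, 150.4, 235.1]
tcp_rot: [-3.141, -0.0, 2.152]
ft_force: [0.3, -0.5, -1.5]
opening: 0.215
grip_force: 30.0
```

Request:
carry_out(series=[[0,0,0,-1],[0,0,0,-1],[0,0,0,-1],[0,0,0,-1],[0,0,0,-1]])

```text
t: 35.35
eef_pos: [492.9, 150.4, 235.1]
tcp_rot: [-3.141, 0.0, 1.628]
ft_force: [-0.2, 0.3, -1.3]
opening: 0.212
grip_force: 30.0
```

Request:
carry_out(series=[[0,0,0,-1],[0,0,0,-1],[0,0,0,-1],[0,0,0,-1],[0,0,0,-1]])

```text
t: 35.85
eef_pos: [492.9, 150.4, 235.0]
tcp_rot: [-3.141, 0.0, 1.105]
ft_force: [0.6, 1.0, -1.0]
opening: 0.209
grip_force: 30.0
```

Request:
carry_out(series=[[0,0,0,-1],[0,0,0,-1],[0,0,0,-1],[0,0,0,-1],[0,0,0,-1]])

```text
t: 36.35
eef_pos: [492.9, 150.4, 235.1]
tcp_rot: [-3.142, 0.0, 0.581]
ft_force: [1.4, -0.2, -1.1]
opening: 0.208
grip_force: 30.0
```

Request:
carry_out(series=[[0,0,0,-1],[0,0,0,-1],[0,0,0,-1],[0,0,0,-1],[0,0,0,-1]])

```text
t: 36.85
eef_pos: [492.9, 150.4, 235.1]
tcp_rot: [3.141, 0.0, 0.058]
ft_force: [0.3, 0.4, -0.9]
opening: 0.217
grip_force: 30.0
```

Request:
carry_out(series=[[0,0,0,-1],[0,0,0,-1],[0,0,0,-0.5],[0,0,0,0],[0,0,0,0]])

```text
t: 37.35
eef_pos: [493.0, 150.5, 235.1]
tcp_rot: [3.141, 0.0, -0.198]
ft_force: [0.3, -0.3, -2.5]
opening: 0.21
grip_force: 30.0
```

Request:
carry_out(series=[[-0.2,0.04,0,0],[0,0,-0.4,0],[0,0,-0.4,0],[0,0,-0.26,0],[0,0,0,0]])

```text
t: 37.85
eef_pos: [481.6, 152.4, 180.9]
tcp_rot: [3.14, 0.003, -0.199]
ft_force: [-0.3, 1.0, -1.0]
opening: 0.214
grip_force: 30.0
```

Request:
carry_out(series=[[0.15,-0.03,0,0],[0.08,-0.016,0.02,0],[0.08,-0.016,0.06,0],[0.08,-0.016,0.06,0],[0,0,0,0]])

```text
t: 38.35
eef_pos: [502.1, 148.5, 189.9]
tcp_rot: [3.141, 0.002, -0.2]
ft_force: [-5.0, 1.5, -1.6]
opening: 0.214
grip_force: 30.0
```

```bash
python3 snap.py w18 rod; python3 patch.py w18 296 346 3 146 320 5; python3 beta.py w18 "env.state()['eef_pos']" 66 -1
```

```text
38.4 [502.  148.5 189.8] [ 3.141e+00  2.000e-03 -2.000e-01] 0.2175956861918614
rod [(0.75, 612, 134), (0.58, 316, 265), (0.55, 606, 195)]
cols [296, 299, 302, 305, 308, 311, 314, 317, 320, 323, 326, 329, 332, 335, 338, 341, 344]
146 228 233 232  78  64  68  65  66  66  66  67  63  87 148 147 148 150
151 228 224 226  83  66  68  64  66  65  67  64  61  85 151 149 149 147
156 226 227 227 103  66  64  65  64  65  64  66  62  83 148 146 146 148
161 224 226 226 133  66  63  67  67  62  67  66  61  72 138 145 146 151
166 226 226 223  85  66  64  66  64  65  61  63  64  72 110 147 146 148
171 221 218 213  91  65  65  64  65  63  65  63  65  70 105 149 151 150
176 218 218 210 100  64  64  66  64  66  63  64  65  78 101 150 149 187
181 219 219 214 114  65  63  62  62  63  62  62  62  83  99 150 151 157
186 181 181 178 201  63  63  63  63  64  62  64  64  85 129 178 182 182
191 183 182 178 138  96  65  62  61  60  60  61  63 116 130 182 181 180
196 181 180 179 159 122 152 170 176 188 178 170 154 122 172 180 180 182
201 179 179 182 180 101 153 171 175 187 179 169 153 114 181 180 181 181
206 182
[... 1951 characters left out ...]
08.]
40 foot [319. 171.] w25 junc [320. 246.] w28 headend [320. 300.] [320. 312.]
50 foot [319. 183.] w24 junc [320. 248.] w28 headend [320. 295.] [320. 315.]
60 foot [319. 196.] w23 junc [320. 251.] w27 headend [320. 290.] [320. 317.]
70 foot [320. 211.] w23 junc [320. 255.] w27 headend [320. 286.] [320. 319.]
80 foot [320. 226.] w22 junc [320. 260.] w27 headend [320. 281.] [320. 320.]
90 foot [320. 243.] w22 junc [320. 265.] w26 headend [320. 277.] [320. 320.]
100 foot [320. 260.] w21 junc [320. 272.] w26 headend [320. 274.] [320. 320.]
110 foot [320. 277.] w21 junc [320. 279.] w26 headend [320. 271.] [320. 319.]
120 foot [320. 295.] w21 junc [320. 286.] w26 headend [320. 269.] [320. 317.]
```

Request:
carry_out(series=[[0.08,-0.016,0.06,0],[0.08,-0.016,0.06,0],[0.08,-0.016,0.05,0],[0,0,0,0],[0,0,0,0]])

```text
t: 38.95
eef_pos: [514.4, 146.2, 198.0]
tcp_rot: [3.142, 0.0, -0.2]
ft_force: [-3.0, 0.1, 0.2]
opening: 0.215
grip_force: 30.0
```

Request:
carry_out(series=[[-0.3,0.06,0,0],[-0.3,0.06,0,0],[-0.2,0.04,0,0],[0,0,0,0],[0,0,0,0]])

```text
t: 39.45
eef_pos: [475.3, 154.2, 198.1]
tcp_rot: [-3.141, -0.002, -0.2]
ft_force: [0.4, 0.1, -0.8]
opening: 0.213
grip_force: 30.0
```

```bash
python3 snap.py w19 rod; python3 patch.py w19 296 346 3 146 320 6; python3 beta.py w19 "env.state()['eef_pos']" 66 -1 | sed -n 3,10p
```

```text
39.5 [475.3 154.2 197.9] [-3.141e+00 -1.000e-03 -2.000e-01] 0.2147189722028178
rod [(0.85, 603, 109), (0.84, 318, 274), (0.81, 606, 169)]
cols [296, 299, 302, 305, 308, 311, 314, 317, 320, 323, 326, 329, 332, 335, 338, 341, 344]
146 210 213 206 128 200 176 113 125 148 150 142 172 197 122 143 210 209
152 234 233 229 189 164 114 137 148 148 149 141 127 133 188 171 171 234
158 234 234 234 183 188 121 136 151 151 149 141 124 188 174 181 229 234
164 233 233 234 235  90 174 195 204 196 199 197 164  89 193 233 233 234
170 234 234 233 234 100  69  68  67  66  68  66  66  69 203 233 234 234
176 233 234 234 234 234 233 234 234 234 233 234 234 234 233 234 234 234
182 227 234 235 225 234 235 225 227 172 174 175 175 174 176 176 173 174
188 175 175 173 174 173 176 175 175 173 175 176 177 176 173 171 173 174
194 146 143 143 142 144 141 143 144 141 141 140 140 142 143 143 142 140
200 147 146 145 143 142 144 144 145 145 143 145 146 148 145 144 145 145
206 147 149 147 145 147 146 147 134 127 128 142 144 142 142 146 146 147
212 142 142 143 145 146 103 110 116 121 120 118 107 133 145 141 142 143
218 144
[... 1132 characters left out ...]
  95  92  39
314  43  97 126 126 128 125 125 126 130 129 127 126 125 129 119  95  36
20 foot [319. 155.] w28 junc [320. 247.] w29 headend [320. 308.] [320. 304.]
30 foot [319. 162.] w27 junc [320. 245.] w29 headend [320. 304.] [320. 308.]
40 foot [320. 171.] w25 junc [320. 246.] w28 headend [320. 300.] [320. 312.]
50 foot [320. 183.] w24 junc [320. 247.] w28 headend [320. 295.] [320. 315.]
60 foot [320. 196.] w23 junc [320. 250.] w27 headend [320. 290.] [320. 317.]
70 foot [320. 211.] w23 junc [320. 254.] w27 headend [320. 285.] [320. 319.]
80 foot [320. 226.] w22 junc [320. 259.] w27 headend [320. 281.] [320. 320.]
90 foot [320. 243.] w22 junc [320. 265.] w26 headend [320. 277.] [320. 320.]
```

```bash
python3 - <<'E'
from h import *
k=dict(np.load("w19.npz")); tc=np.array([475.3,154.2,197.9]); f=np.array([.981,-.194,0])
def pr(x,full=False):
    B,ps,hz=x; u=-np.cos(B)*f+np.sin(B)*np.array([0,0,1]); nn=np.sin(B)*f+np.cos(B)*np.array([0,0,1]); P=tc+[0,0,hz]; w=np.cross(u,nn)
    r=lambda c:proj("wrist",c,k)[0][1]
    ft=P-ps*u
    rows=[r(ft+6.5*nn),r(ft+44*u+11*nn),r(ft+72*u+11*nn)]
    wd=np.linalg.norm(proj("wrist",ft+44*u+11*nn*0+11*w,k)-proj("wrist",ft+44*u-11*w,k)),np.linalg.norm(proj("wrist",ft+7*w,k)-proj("wrist",ft-7*w,k))
    return rows+list(wd)
o=np.array([207,264,311,41.,24.]); wt=np.array([1,1,1,.7,.7])
for hz in (None,6,10,14):
    if hz is None: s=least_squares(lambda x:(np.array(pr(x))-o)*wt,[1.1,62,8])
    else: s=least_squares(lambda x:(np.array(pr([x[0],x[1],hz]))-o)*wt,[1.1,62])
    x=list(s.x)+([hz] if hz else []); print(hz,np.degrees(x[0]),x[1:],np.round(pr(x),0),s.cost)
E
python3 patch.py w19 284 358 2 262 276 2;python3 patch.py w19 290 352 3 304 330 2
```

```text
None 53.385271784468614 [np.float64(44.48340909430267), np.float64(-18.86191262654464)] [207. 263. 312.  41.  23.] 0.8021795943248147
6 58.78334064977115 [np.float64(54.53431906899444), 6] [208. 262. 312.  44.  24.] 5.7492839880842626
10 59.563145895326194 [np.float64(56.30026165181452), 10] [208. 262. 312.  45.  25.] 7.49185618667061
14 60.321531753011115 [np.float64(58.10872000693725), 14] [208. 262. 312.  46.  25.] 9.501768590709283
cols [284, 286, 288, 290, 292, 294, 296, 298, 300, 302, 304, 306, 308, 310, 312, 314, 316, 318, 320, 322, 324, 326, 328, 330, 332, 334, 336, 338, 340, 342, 344, 346, 348, 350, 352, 354, 356]
262 214 213 213 210 210 211 211 212 213 213 214 192  96 107 109 110 112 113 116 123 117 113 110 102  96 128 146 144 143 141 142 141 138 138 136 137 135
264 213 212 213 214 217 216 213 213 212 216 207 163 106 113 111 112 114 114 115 122 116 116 114 111 111 115 136 140 138 134 137 140 138 140 142 141 140
266 214 214 215 134 100  94 180 214 215 171 104 103 108 111 111 114 115 114 117 120 118 115 116 112 110 110 106 132 140 143 123  67  65 104 138 139 139
268 214 214 2
[... 1149 characters left out ...]
  42  41  43  97 126 126 128 125 125 126 130 129 127 126 125 129 119  95  36  33  40
316  47  44  44  85  98 102 102 103 102 105 105 106 102 102 101 103  99  84  38  43  42
318  55  56  52  53  53  54  54  51  53  51  53  51  51  49  52  52  52  54  53  54  53
320  55  57  57  58  55  57  55  54  57  56  55  57  56  56  59  55  55  56  55  52  57
322  65  66  63  63  65  63  62  61  60  63  64  63  62  59  61  63  63  64  64  64  64
324  69  72  69  69  68  71  73  70  72  70  71  71  71  70  71  70  68  69  69  66  67
326  67  66  65  64  66  64  66  66  62  64  63  64  63  64  64  65  66  62  61  65  66
328  71  71  72  74  72  73  73  72  72  71  74  72  74  69  73  70  71  72  71  67  74
```

The rod now leans about 30° toward the front (fit: tilt 59°, pivot 55 mm from the foot), matching the sleeve axis. I'll approach along that axis and insert.

Request:
carry_out(series=[[0.1,-0.02,-0.36,0],[0.12,-0.026,-0.36,0],[0.12,-0.022,-0.21,0],[0.12,-0.024,-0.21,0],[0.08,-0.016,-0.14,0]])

```text
t: 40.05
eef_pos: [502.2, 148.6, 132.9]
tcp_rot: [3.141, 0.0, -0.2]
ft_force: [0.1, 0.5, -1.1]
opening: 0.213
grip_force: 30.0
```

Request:
carry_out(series=[[0,0,0,0],[0,0,0,0],[0,0,0,0],[0.02,-0.004,-0.035,0],[0,0,0,0]])

```text
t: 40.55
eef_pos: [502.5, 148.6, 132.1]
tcp_rot: [-3.142, -0.0, -0.2]
ft_force: [-0.3, 0.5, -1.3]
opening: 0.215
grip_force: 30.0
```

```bash
python3 snap.py w20 rod; python3 patch.py w20 286 358 3 160 272 3; python3 - <<'E'
from h import *
k=dict(np.load("w20.npz")); M=np.array([536,142,83.5]); t=np.array([-.981*.5,.194*.5,.866]); f=np.array([-.981,.194,0]); n=np.array([-.981*.866,.194*.866,-.5])
tc=env.state()['eef_pos']; foot=tc+28.3*-f+[0,0,-39.6]
d=foot-M; print("foot rel: t",d@t,"n",d@n,"y",d@np.cross(t,n))
for nm,P in [("M",M),("rim back outer",M-13*n),("rim back inner",M-9*n),("rim front outer",M+13*n),("foot",foot),("foot backside",foot-7*n)]: print(nm,proj("wrist",P,k)[0].round(1))
E
```

```text
40.6 [502.5 148.6 132.1] [-3.142 -0.    -0.2  ] 0.21253335680295876
rod [(0.94, 629, 138), (0.74, 316, 277), (0.73, 624, 202)]
cols [286, 289, 292, 295, 298, 301, 304, 307, 310, 313, 316, 319, 322, 325, 328, 331, 334, 337, 340, 343, 346, 349, 352, 355]
160 221 222 224 220  94  65  64  64  64  62  66  61  63  64  62  61  61  58 152 151 153 154 157 220
163 220 223 223 221 114  64  63  67  66  67  64  63  64  60  62  62  60  56 154 152 153 153 183 220
166 220 222 224 221 124  62  66  65  63  62  64  64  64  64  66  62  62  57 156 156 154 152 221 219
169 220 222 224 221 158  65  62  64  65  61  61  61  62  61  64  61  62  55 149 154 153 151 164 219
172 219 220 224 220 196  64  64  65  63  61  65  62  61  59  61  60  61  58 146 154 154 150 157 220
175 220 221 223 221 195  61  64  64  64  64  65  61  60  62  62  62  60  59 144 152 155 152 202 220
178 218 219 223 222 198  63  64  63  65  66  64  63  62  61  64  62  61  61 135 154 154 151 213 221
181 219 220 222 222 200  65  64  65  61  62  64  62  63  61  64  61  63  57 125 153 183 185 220 221
184 218 220 223 222 206  60  62  62  63  63  64
[... 2477 characters left out ...]
150 154 115 114 118 120 126 124 120 117 105 136 150 150 150 150 150 152 150
262 215 208 226 226 226 224 226 145 112 117 120 123 129 122 117 107 131 152 151 151 155 154 156 155
265 224 225 222 219 226 225 169 112 118 121 123 122 129 124 125 118 119 148 155 156 144 144 151 148
268 223 210  51  78 227 190 107 112 117 120 123 120 129 124 122 117 122 111 140 147  43  39 150 152
271 225  99  54  50  53 103 111 113 120 121 120 122 129 125 121 120 118 108 107  45  48  43 136 152
foot rel: t 10.701221279391502 n 0.615451967746476 y 0.032109105523829395
M [319.5 204. ]
rim back outer [319.4 186.4]
rim back inner [319.4 191.9]
rim front outer [319.6 220.3]
foot [319.6 216.7]
foot backside [319.5 207.3]
```

Request:
carry_out(series=[[0.03,-0.006,-0.052,0],[0.03,-0.006,-0.052,0],[0.03,-0.006,-0.052,0],[0.03,-0.006,-0.052,0],[0.03,-0.006,-0.052,0]])

```text
t: 41.15
eef_pos: [510.1, 147.0, 118.6]
tcp_rot: [3.141, 0.0, -0.2]
ft_force: [-0.5, -0.1, -1.2]
opening: 0.216
grip_force: 30.0
```

Request:
carry_out(series=[[0.02,-0.004,-0.035,0],[0.02,-0.004,-0.035,0],[0.02,-0.004,-0.035,0],[0,0,0,0],[0,0,0,0]])

```text
t: 41.65
eef_pos: [513.0, 146.5, 113.6]
tcp_rot: [3.141, 0.0, -0.2]
ft_force: [-0.2, -0.5, -1.9]
opening: 0.214
grip_force: 30.0
```

Request:
carry_out(series=[[0.03,-0.006,-0.052,0],[0.03,-0.006,-0.052,0],[0.03,-0.006,-0.052,0],[0,0,0,0],[0,0,0,0]])

```text
t: 42.15
eef_pos: [517.5, 145.5, 105.7]
tcp_rot: [3.141, 0.0, -0.2]
ft_force: [-0.5, -0.2, -0.5]
opening: 0.214
grip_force: 30.0
```

Request:
carry_out(series=[[-0.05,0.01,0,0],[-0.05,0.01,0,0],[0,0,0,0],[0,0,0,0],[0,0,0,0]])

```text
t: 42.65
eef_pos: [513.8, 146.6, 106.6]
tcp_rot: [-3.141, -0.004, -0.2]
ft_force: [5.4, -1.8, -0.1]
opening: 0.212
grip_force: 30.0
```

A forward nudge meets a 5 N reaction, so the foot is held in the sleeve. I'll undo the nudge and release.

Request:
carry_out(series=[[0.05,-0.01,0,0],[0.05,-0.01,0,0],[0,0,0,0],[0,0,0,0],[0,0,0,0]])

```text
t: 43.15
eef_pos: [517.2, 145.6, 105.7]
tcp_rot: [3.141, 0.001, -0.2]
ft_force: [0.3, -0.1, -1.0]
opening: 0.218
grip_force: 30.0
```

Request:
carry_out(series=[[0,0,0,0],[0,0,0,0],[0,0,0,0],[0,0,0,0],[0,0,0,0]], fingers=0.2)

```text
t: 43.65
eef_pos: [517.5, 145.6, 105.9]
tcp_rot: [3.142, -0.0, -0.2]
ft_force: [0.1, -0.0, 0.1]
opening: 0.395
grip_force: 0.0
```

```bash
python3 snap.py w21 rod; python3 patch.py w21 286 358 4 196 316 4; python3 - <<'E'
from h import *
k=dict(np.load("w21.npz")); M=np.array([536,142,83.5]); t=np.array([-.981*.5,.194*.5,.866]); n=np.array([-.981*.866,.194*.866,-.5]); w=np.cross(t,n)
for D in (36,20):
  T=M+(72-D)*t
  print(D,"top centre/back/front/sides",[proj("wrist",T+v,k)[0].round(0).tolist() for v in (0*n,-11*n,11*n,11*w,-11*w)],"headbottom back",proj("wrist",M+(44-D)*t-11*n,k)[0].round(0))
E
```

```text
43.7 [517.5 145.6 105.9] [ 3.142 -0.    -0.2  ] 0.40130504319161997
rod [(0.74, 316, 293), (0.7, 630, 218), (0.46, 636, 152)]
cols [286, 290, 294, 298, 302, 306, 310, 314, 318, 322, 326, 330, 334, 338, 342, 346, 350, 354]
196 216 183  61  59  58  56  59  56  57  53  56  55  55  56  52 143 142 147
200 148 214  58  59  56  57  60  55  56  56  57  56  59  54  55 143 143 145
204 146 146  60  58  58  58  58  57  55  53  56  58  55  54  54 147 142 144
208 145 147  57  59  60  57  57  54  56  57  55  54  57  52  57 147 147 146
212 145 151  57  58  61  56  54  56  54  52  55  55  55  54  55 147 147 146
216 145 149  57  55  59  55  55  53  55  57  56  54  52  50  58 147 145 144
220 151 150  54  57  54  56  52  53  55  52  55  55  53  55  63 148 154 177
224 180 177  60  59  55  56  53  51  51  55  55  55  55  52  64 177 175 177
228 178 177  71  56  56  56  54  55  54  55  54  53  56  49  65 177 174 177
232 177 174  89  56  58  56  56  54  54  52  55  54  55  48  67 177 177 176
236 176 175 108  56  55  56  55  55  56  56  54  52  54  50  95 177 178 176
240 176 176 126  52  53  55  53  56  52  5
[... 981 characters left out ...]
 132 133 134 122 113 103 142 150 148 149
296 217 215 217  99 128 129 128 127 132 129 128 124 130 110 138 143 142 144
300 218 217 219 124 125 129 128 126 130 126 126 130 125 129 136 148 146 145
304 219 219 218 201 127 127 127 131 127 128 125 127 127 129 148 147 146 144
308 215 217 219 218 219 129 123 132 126 126 128 125 132 143 142 141 138 141
312 218 218 218 219 221 218 218 207 199 199 207 140 144 144 149 147 146 144
36 top centre/back/front/sides [[320.0, 295.0], [319.0, 280.0], [320.0, 308.0], [343.0, 295.0], [296.0, 295.0]] headbottom back [319. 236.]
20 top centre/back/front/sides [[320.0, 324.0], [319.0, 310.0], [320.0, 336.0], [345.0, 323.0], [295.0, 324.0]] headbottom back [319. 260.]
```

```bash
python3 - <<'E'
from h import *
k=dict(np.load("w21.npz")); M=np.array([536,142,83.5]); f=np.array([-.981,.194,0]); z=np.array([0,0,1.])
s=np.cross(f,z)
def pr(x):
    L,sp,zp=x; u=np.sin(L)*f+np.cos(L)*z; n=np.cos(L)*f-np.sin(L)*z; T=M+sp*f+zp*z
    q=[proj("wrist",T+v,k)[0] for v in (-11*n,11*n,11*s,-11*s)]
    return np.array([q[0][1],q[1][1],abs(q[2][0]-q[3][0])])
t=lambda L:np.sin(L)*f+np.cos(L)*z
for L in np.radians([25,30,35,40,45]):
    r=least_squares(lambda x:pr([L,*x])-[291.5,311.5,43.5],[18,31]); 
    T=r.x; foot=T-72*np.array([np.sin(L),np.cos(L)]); print(np.degrees(L).round(),"top s,z",T.round(1),"foot s,z",foot.round(1),"sleeve t,n",(foot@[.5,.866]).round(1),(foot@[.866,-.5]).round(1),"res",r.fun.round(1))
E
```

```text
25.0 top s,z [31.2 10.7] foot s,z [  0.8 -54.6] sleeve t,n -46.9 28.0 res [-3.2  3.5 -2.2]
30.0 top s,z [29.5 14.5] foot s,z [ -6.5 -47.8] sleeve t,n -44.7 18.3 res [-2.1  2.3 -1.3]
35.0 top s,z [27.9 17.9] foot s,z [-13.4 -41.1] sleeve t,n -42.3 8.9 res [-0.8  0.9 -0.4]
40.0 top s,z [26.5 20.7] foot s,z [-19.8 -34.4] sleeve t,n -39.7 0.1 res [ 0.6 -0.6  0.3]
45.0 top s,z [25.5 22.7] foot s,z [-25.4 -28.2] sleeve t,n -37.1 -7.9 res [ 2.1 -2.4  0.8]
```

Fit of the head's top disc: foot about 36–40 mm below the mouth and lean 35–40°, so the rod is home apart from sleeve slack. I'll retreat straight up and check.

Request:
carry_out(series=[[0,0,0.2,0],[0,0,0.5,0],[0,0,0.8,0],[-0.2,0,0.8,0],[-0.4,-0.4,0.4,0]])

```text
t: 44.25
eef_pos: [488.5, 126.5, 244.5]
tcp_rot: [-3.14, -0.005, -0.198]
ft_force: [-0.4, -0.2, -0.7]
opening: 0.401
grip_force: 0.0
```

Request:
carry_out(series=[[-0.2,-0.8,0,0],[0,-0.9,0,0],[0,-0.9,0,0],[0,-0.9,0,0],[0,-0.9,0,0]])

```text
t: 44.75
eef_pos: [477.1, -96.2, 241.8]
tcp_rot: [3.141, -0.001, -0.2]
ft_force: [0.3, 0.1, 0.3]
opening: 0.401
grip_force: 0.0
```

Request:
carry_out(series=[[0,-0.9,0,0],[0,-0.9,0,0],[0,0,0,0],[0,0,0,0],[0,0,0,0]])

```text
t: 45.25
eef_pos: [477.3, -183.6, 241.2]
tcp_rot: [-3.142, -0.0, -0.199]
ft_force: [-1.0, 0.4, 0.7]
opening: 0.396
grip_force: 0.0
```

```bash
python3 - <<'E'
from auto import *
s=env.state(); print(s["t"],s["eef_pos"].round(0),s["ft_force"].round(1))
T=env.read_camera("top"); S=env.read_camera("side"); cv2.imwrite("pics/top9.png",T[:,:,::-1])
cv2.imwrite("pics/side9.png",S[:,:,::-1])
print(fit(T,"top",None,[0,621,125.8],[1,2,3,4,5]))
for c in("top","side"): print(c,[(round(d["conf"],2),int(d["position"][1]*640),int(d["position"][0]*480)) for d in env.look_for(c,"rod")])
M=np.array([536,142,83.5]); t=np.array([-.981*.5,.194*.5,.866]); n=np.array([-.981*.866,.194*.866,-.5])
for nm,P in [("headtop",M+36*t),("headmid",M+22*t),("mouth",M)]: print(nm,proj("top",P)[0].round(1),proj("side",P)[0].round(1))
g=S.mean(2)
print("side cols 280..")
for r in range(180,246,2): print(r,*["%3d"%v for v in g[r,284:346:2]])
g=T.mean(2); print("top cols 266..")
for r in range(206,244,1): print(r,*["%3d"%v for v in g[r,266:302]])
E
```

```text
45.25 [ 477. -184.  241.] [-1.   0.4  0.7]
(np.float64(1.0590046328376717), array([621.08138839, 126.01054357]), np.float64(-889.7161254882812))
top []
side [(0.72, 343, 325), (0.63, 409, 330), (0.54, 370, 318)]
headtop [279.  232.1] [307.8 212.1]
headmid [280.  229.7] [310.7 215.9]
mouth [281.4 226.1] [315.2 221.6]
side cols 280..
180 149 148 149 147 148 146 142 182 177 178 178 182 173  68  28 143 149 149 149 148  15  37  51  43  41  24  13  17  17  16  15
182 149 148 149 148 148 145 139 172 181 178 177 132 133 110  22  63 155 149 149 148  13  25  27  32  41  17  14  17  60  14  14
184 148 148 149 150 149 150 125  68 109 154 171 169 113  21  18  14 103 151 149 149   5  25  27  26  23  16  18  19  26  13  14
186 149 148 148 149 150 148 152  87  71  73  67  13  19  18  15  26  99 143 150 152   3  18  23  24  21  14  17  14  14  14  15
188 150 150 148 148 150 148 149 151  80  76  81  68  15  17  18  74  93 126 152 155   4  16  15  15  21  23  14  18  14  13  15
190 149 151 149 148 149 150 149 150 148  64  77  83  51  56  80  80  89 155 150 121   9  13  37  40  17  24  14  18  46  14  1
[... 8396 characters left out ...]
 179 167 166 162 160 162 171 174 131 124 128 126 125 126 127 134 176 182 182 181 182 181 181 181 182 180 182
240 183 183 181 180 181 182 183 180 181 182 180 178 179 181 178 180 176 135 129 126 132 127 124 125 135 177 182 181 182 180 181 182 181 180 183 181
241 180 181 181 182 182 184 184 182 182 181 180 180 180 183 181 182 175 154 132 125 126 127 126 126 138 176 181 181 180 182 184 182 183 184 181 181
242 175 180 179 180 183 180 182 184 183 181 183 182 182 182 183 182 181 176 155 131 129 129 131 150 155 180 183 182 184 180 183 182 180 180 183 180
243 148 150 152 162 173 175 179 177 180 178 179 181 184 181 181 182 181 182 178 157 152 155 159 178 179 182 181 182 180 183 179 181 185 184 185 183
```

```bash
python3 - <<'E'
from h import *
M=np.array([536,142,83.5]); t=np.array([-.981*.5,.194*.5,.866]); n=np.array([-.981*.866,.194*.866,-.5])
r=least_squares(lambda P:np.r_[proj("top",P)[0]-[278.6,235.2],proj("side",P)[0]-[305.3,213.7]],M+36*t)
d=r.x-M; print(r.x.round(1),r.fun.round(1),"t %.1f n %.1f y %.1f"%(d@t,d@n,d@np.cross(t,n)), env.state()["t"])
E
```

```text
[511.7 146.8 110.9] [ 0.1 -0.2 -0.2  0. ] t 36.1 n 7.8 y -0.0 45.45
```

```bash
python3 -c "
from cell import env
print(env.job_done())"
```

```text
the job is handed in; nothing more can be done
None
```

I handed the job in at 45 s. By my last camera measurements the open sleeve is clicked in at the loading place and the rod is fully home in it, foot first, leaning within the sleeve's slack. I have not seen the verdict. On the way I turned the carousel mostly by pushing a plugged sleeve, because the bar handle gave too little leverage. I also dropped the rod on the table once, beside the screwdriver, which did not visibly move (I didn't measure it).

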